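Close up a row of bread tins with a ratchet clamp

TASK

Stand the loose square bread tin upright in the free place of the strapping jig, between the two tins already there and the clamp's jaw and turned the same way as they are, and let go of it. Then pump the clamp's trigger, never pushing the jaw or its rod by hand, until the jaw's sprung pad presses the row of three lightly together against the end stop: the spring clearly compressed, by a few millimetres, but nowhere near fully, or the tins dent. Finish while holding: keep the trigger squeezed in the gripper and do not let go; leave the other things on the table where they are.

Things in the scene. Friction and masses are not known exactly. Their poses are not given: they have to be found in the camera images.
- jig: grey strapping jig fixed to the table, 86 mm wide (x), about 0.42 m long (y). Origin on the table under the bed, z up. Bed floor 12 mm above the table; two low strips (tops 20 mm above it) leave a channel 74 mm wide along y, centred on x = 0. Two tins already stand in it with small gaps. The end stop is at the -y end; the ratchet clamp at the +y end, its jaw moves to -y
- stop_face (a point): foot of the end stop's face, on the bed floor at jig y = -0.150; the steel stop block is 60 mm high
- free_place (a point): point on the bed floor in the middle of the free place (jig y = +0.038); the jig's axes. The loose tin stands in the channel with its 70 mm along the jig's y; set down here it clears its neighbour by 6 to 10 mm, a gap that the clamp then closes (the closed row has it at jig y = +0.025)
- tin_loose_center (a point): centre (27.5 mm above its underside) of the loose square tin, upright on the table beyond the jig: a straight-sided open bread tin of dull aluminium, 62 mm (its x, over the rolled rim) by 70 mm (its y) by 55 mm high, 0.08 kg. The rim is a band 6 mm high standing 2 mm proud of the walls: grip across the 62 mm at the rim. A round tin and a tall cup stand in a line with it
- tin_mid_center (a point): the tin already in the bed next to the free place; same size
- tin_end_center (a point): the tin already in the bed next to the end stop; same size
- squeeze_point (a point): point midway between the handle and the fully squeezed trigger, 152 mm above the table; the jig's axes. Squeeze here from above along the jig's y, one finger outside the blade (-y), one outside the handle (+y); if centred here, open at least 72 mm to go down. The clamp's steel side plates top out 118 mm above the table, 34 mm below this point
- handle_top (a point): top of the fixed black upright handle, 173 mm above the table; 24 mm wide, 14 mm thick, its outer (+y) face 16 mm to +y of the squeeze point
- trigger_tip (a point): top end of the black trigger blade (22 mm wide, 8 mm thick), mid thickness, 60 mm from its pivot. The blade's outer (-y) face is 16 mm to -y of the squeeze point when fully squeezed; released, it leans out to 34 mm at the tip
- trigger_blade: the black trigger blade (origin on its pivot, 110 mm above the table)
- trigger (a joint): trigger angle, rad: 0 released (a spring returns it), 0.30 fully squeezed. It takes about 10 to 18 N at the blade to squeeze. The ratchet's teeth are 7 mm apart: each full squeeze after a full release drives the rod one tooth, 7 mm (the first one 1 to 9 mm); on the way back the ratchet slips and the rod stays
- rod (a joint): how far the clamp's rod has been driven out towards -y, m: starts between 0 and 0.016, at most 0.062. Friction of 15 N holds it where it is
- pad (a joint): compression of the spring behind the jaw, m: 0 when it touches nothing, grows as it presses, 1 N per mm; sliding tins along the bed takes 1 to 3 N already, 5 to 12 mm is a good light press with the row closed, above 16 mm the tins dent
- jaw: the jaw: a steel plate with a rubber pad, 50 mm wide and 34 mm high, on a coil spring at the rod's front end (the body's origin lies elsewhere: see the next point)
- jaw_face (a point): middle of the jaw's rubber face, 54 mm above the table; at the start at jig y = 0.082 to 0.098, 9 to 25 mm clear of a tin set down on the free place
- push_bar: the clamp's square steel rod, 14 mm thick, 180 mm long, axis 55 mm above the table, along the jig's y; never to be pushed directly (the body's origin lies at the jig's when the rod reads 0)
- round_tin: bystander: round aluminium pan with two small loop handles, 86 mm across, 45 mm high; leave alone
- shake_cup: bystander: tall steel cup, 84 mm across, 130 mm high; leave alone
- hammer: bystander: hammer lying at the right; leave alone
- spatula: bystander: spatula lying at the right; leave alone
- rivet_box: bystander: grey two-part box, 100 by 140 by 45 mm; leave alone
- polish_jar: bystander: white jar, 64 mm across, 85 mm high; leave alone
- tin_loose: the loose tin again, origin at the centre of its underside
Not all that is in view belongs to the job. Leave any purple look-alike of the tin_loose alone. Leave any purple look-alike of the part that bears tin_mid_center alone.

How it is judged:
By the outcome, as a careful person would: the job done as asked, in the order asked, and still so for the second after the job is handed in, while the arm keeps its last pose, push and grip.
It also fails if it takes over 69 s, if anything falls off the work surface, if the arm or the gripper's body presses on something with over 40 N, if the wrist force passes 120 N, or if a joint passes its speed limit or range.

ROBOT

A 6-joint arm with a two-finger parallel gripper is mounted at the origin on the work surface. World frame = base frame: x ahead of the robot, y to its left, z up, the work surface at z = 0. Lengths are in m, angles in degrees, forces in N, time in s.
With the tool pointing down it reaches from about 0.25 to 0.725 m from the base axis. Payload 9.7 kg.
Tool frame: the origin (TCP) lies at the very end of the fingers, on their centre line; the grasp point (between the pads) lies 19 mm behind it (bot.grip_point_offset is the z of the grasp point in the tool frame, in m); z points along the fingers, x is the direction in which the jaws open and shut, and the axes are right-handed (so a half turn about z gives the same grasp; the last joint's range is limited). The gripper opens to 85 mm and grips with 20 to 120 N. Pads are 22 mm wide; open, the fingers measure 114 mm over their backs; the gripper's body (76 mm by 85 mm) begins 54 mm behind the grasp point. The pads swing forward as they close: fully open they stand 13 mm farther back than shut.
Start: joints at [-68.411, 4.979, 10.078, 95.1, 0, 90], TCP at [0.202, -0.511, 0.231] pointing down, gripper open.
Joint ranges: [-179.16, 179.16], [-48.56, 103.87], [-65.8, 70.77], [-126.05, 130.52], [-82.76, 87.17], [-180, 180]. Speed limits (degrees/s): [127.2, 127.2, 147.25, 180, 180, 180].

INTERFACE

Orientations are given as [roll, pitch, yaw] about the fixed x, y, z axes, in that order (R = Rz(yaw) Ry(pitch) Rx(roll)).
In Python, from workcell import get_obs, viewer, job_done, bot gives the robot as it stands.
- The arm moves only by the shell command python3 -m handwheel 'ROWS' [FORCE]. ROWS is JSON, a list of rows, each a list of 5 numbers: the closure, from 0 (fully open) to 1 (shut), then the shift along the world's x, y, z in m, then the turn about the world's z in degrees. A call has 1 to 5 rows; each row is the pose to reach, as a shift and turn from the pose measured when the call began; what a row does not reach only later rows make up. A row lasts 1/10 s, in which the tool goes at most 50 mm and 8.59 degrees, less where a joint would pass 70% of its speed; a pose out of reach is approached as far as the arm can. A call with a gripper value outside its range is refused whole. The fingers move at their own pace and stop on an object; FORCE is the grip in N (left out, the last holds). Time passes only in rows, so rows that repeat a pose let the fingers close. It gives the time, the measured TCP pose, the force and the opening at its end, in the units of the state.
- get_obs(): the state, without advancing time (a new reading comes with each control period).
- viewer.camera(name): name is "side" or "top"; returns a dict with "color" (420x560x3 uint8, blue, green, red), "K" (3x3 intrinsics, pixels), "origin" and "orientation" of the camera in the world. Camera axes: x right, y down, z forward; pixel columns grow to the right and rows downward; lengths in m; the calibration is good to about 2 mm. A picture is of the moment at which its call begins. There is no depth.
- job_done(): hands the job in, once; it reports no verdict.
The state is a dict: "time": time; "q": joint angles; "qd": joint speeds; "joint_efforts": joint torques, N m; "ee_pos": TCP position; "tcp_rot": TCP orientation; "wrist_force": force on the tool from outside, world axes, zero at the start; "torque": the same for the moment, N m; "opening": finger opening in m.
Only numpy, scipy, OpenCV 4.12 (cv2) and the standard library are available. Lean on these libraries where they do the work, as an engineer would, in place of code of your own. Each camera call takes 0.05 s, during which the arm holds its last target.

## Working session

There is one attempt and no reset: what is moved stays moved. The work goes in short steps, Python scripts to look and compute and a shell command to move; the robot and the scene stay as the last step left them, time stands still between calls to the robot, and variables do not carry over. Pictures are saved under pics/ and viewed, and the job is handed in when it is done.

```bash
mkdir -p pics; ls; python3 - <<'E'
from workcell import get_obs, viewer, bot
import cv2
o=get_obs();print(o, bot.grip_point_offset)
for n in("side","top"):
    c=viewer.camera(n);cv2.imwrite(f"pics/{n}0.png",c["color"]);print(n,c["K"],c["origin"],c["orientation"])
E
```

```text
pics
{'time': 0.0, 'q': array([-6.84109036e+01,  5.01017987e+00,  1.00345985e+01,  9.50997399e+01,
       -9.67621944e-04,  8.99998253e+01]), 'qd': array([-0.02305723,  0.02289001, -0.03831688, -0.07999977,  0.01060504,
       -0.00478803]), 'joint_efforts': array([-1.72982192e-03, -5.20392501e+01,  4.64798784e+01,  1.66348089e-02,
       -5.12497513e-05, -1.74870627e-05]), 'ee_pos': array([ 0.2022817 , -0.51120253,  0.23059319]), 'tcp_rot': array([ 1.79999033e+02,  7.53212769e-02, -6.84107290e+01]), 'wrist_force': array([ 0.08417866,  0.75654786, -0.39295103]), 'torque': array([ 0.00885484, -0.00489085, -0.0340068 ]), 'opening': 0.08551259736850965} -0.0187
side [[426.68239783   0.         281.69607198]
 [  0.         426.68239783 209.51309121]
 [  0.           0.           1.        ]] [0.1890737  0.7633647  1.07906129] [-137.43347973    0.23068933 -156.4335016 ]
top [[408.23002416   0.         278.45500318]
 [  0.         408.23002416 217.5908675 ]
 [  0.           0.           1.        ]] [ 0.43966662 -0.00192003  1.27213569] [-175.05597022   -0.34728355  -90.45754083]
```

View pics/side0.png

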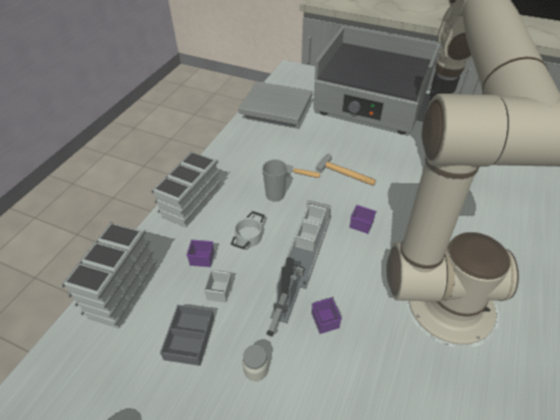

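View pics/top0.png

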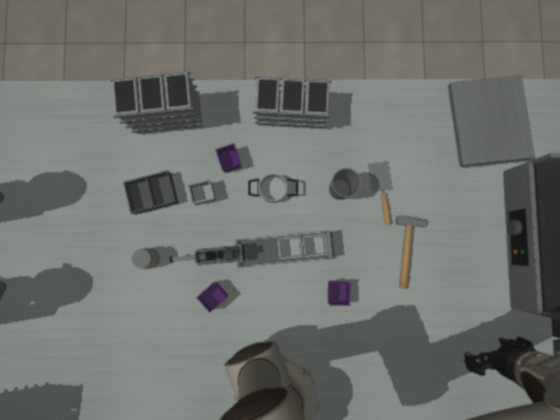

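```bash
python3 - <<'E'
import cv2
t=cv2.imread("pics/top0.png");s=cv2.imread("pics/side0.png")
cv2.imwrite("pics/c1.png",cv2.resize(t[170:280,160:350],None,fx=4.2,fy=4.2,interpolation=cv2.INTER_CUBIC))
cv2.imwrite("pics/c2.png",cv2.resize(s[190:345,180:340],None,fx=3.8,fy=3.8,interpolation=cv2.INTER_CUBIC))
E
```

```text
(no output)
```

View pics/c1.png

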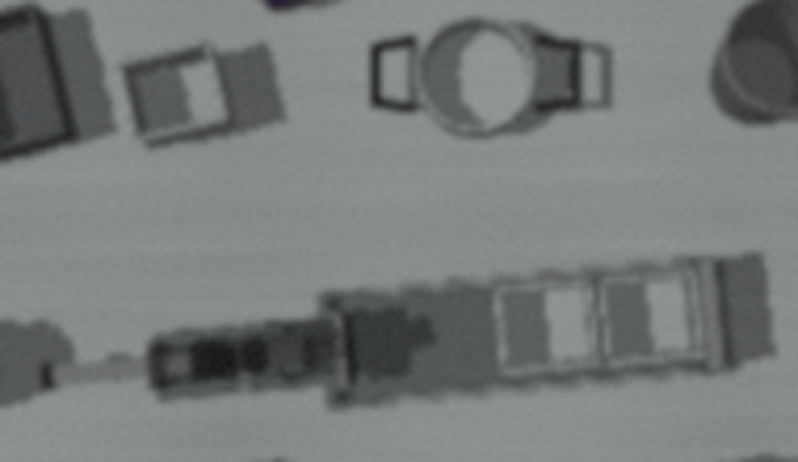

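View pics/c2.png

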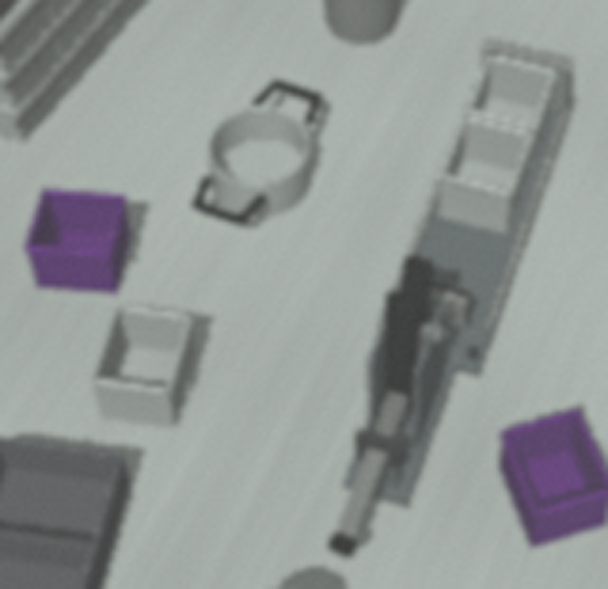

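```bash
python3 - <<'E'
import cv2
t=cv2.imread("pics/top0.png");s=cv2.imread("pics/side0.png")
def crop(im,n,x0,y0,x1,y1,f):
    c=cv2.resize(im[y0:y1,x0:x1],None,fx=f,fy=f,interpolation=cv2.INTER_CUBIC)
    for x in range(x0,x1,10):
        cv2.line(c,(int((x-x0+.5)*f),0),(int((x-x0+.5)*f),6),(0,0,255),1);cv2.putText(c,str(x),(int((x-x0)*f),18),0,.4,(0,0,255))
    for y in range(y0,y1,10):
        cv2.line(c,(0,int((y-y0+.5)*f)),(6,int((y-y0+.5)*f)),(0,0,255),1);cv2.putText(c,str(y),(8,int((y-y0+.5)*f)),0,.4,(0,0,255))
    cv2.imwrite(n,c)
crop(t,"pics/d1.png",230,225,345,272,6.9)
crop(t,"pics/d2.png",160,170,250,275,5.7)
crop(s,"pics/d3.png",260,195,340,295,6)
crop(s,"pics/d4.png",195,255,315,345,6.5)
E
```

```text
(no output)
```

View pics/d1.png

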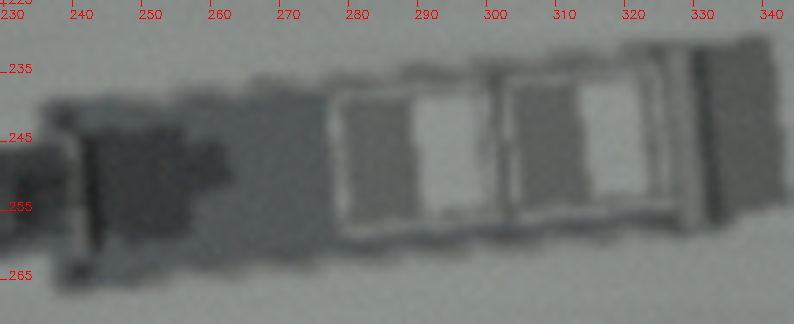

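View pics/d2.png

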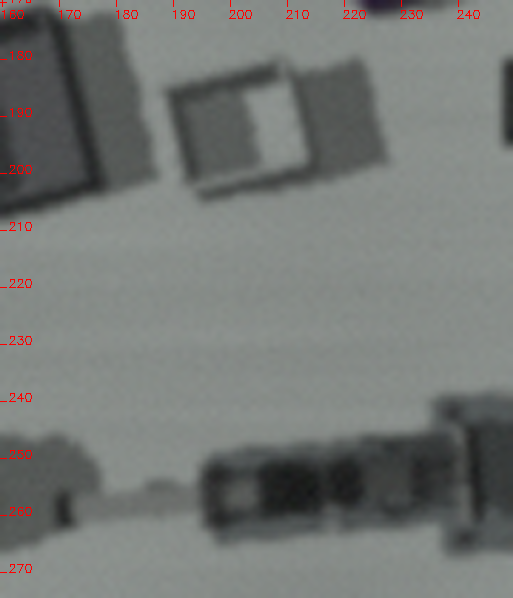

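View pics/d3.png

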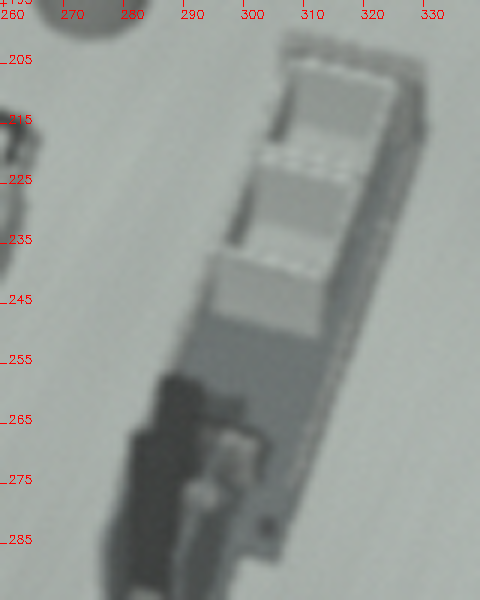

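View pics/d4.png

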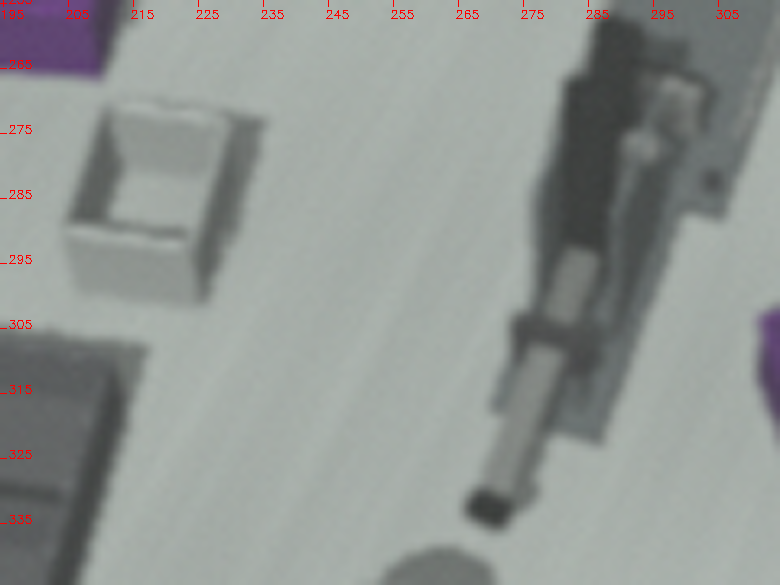

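```bash
cat > h.py <<'E'
import numpy as np,cv2
from scipy.spatial.transform import Rotation as R
from scipy.optimize import least_squares
CAM={"side":(np.array([[426.68239783,0,281.69607198],[0,426.68239783,209.51309121],[0,0,1]]),np.array([0.1890737,0.7633647,1.07906129]),[-137.43347973,0.23068933,-156.4335016]),
"top":(np.array([[408.23002416,0,278.45500318],[0,408.23002416,217.5908675],[0,0,1]]),np.array([0.43966662,-0.00192003,1.27213569]),[-175.05597022,-0.34728355,-90.45754083])}
def proj(n,P):
    K,o,e=CAM[n];P=np.atleast_2d(P)
    c=(P-o)@R.from_euler('xyz',e,degrees=True).as_matrix()
    u=c@K.T;return u[:,:2]/u[:,2:]
def back(n,uv,z):
    K,o,e=CAM[n];d=R.from_euler('xyz',e,degrees=True).as_matrix()@np.linalg.inv(K)@np.array([uv[0],uv[1],1.])
    return o+d*(z-o[2])/d[2]
def tf(p,P):
    x,y,a=p[:3];P=np.array(P,float);c,s=np.cos(np.radians(a)),np.sin(np.radians(a))
    return np.stack([x+c*P[:,0]-s*P[:,1],y+s*P[:,0]+c*P[:,1],P[:,2]],1)
def box(x0,x1,y0,y1,z0,z1):
    v=np.array([[x,y,z] for x in(x0,x1) for y in(y0,y1) for z in(z0,z1)])
    e=[(0,1),(2,3),(4,5),(6,7),(0,2),(1,3),(4,6),(5,7),(0,4),(1,5),(2,6),(3,7)]
    return v,e
def crop(im,n,x0,y0,x1,y1,f,items,cam):
    c=cv2.resize(im[y0:y1,x0:x1],None,fx=f,fy=f,interpolation=cv2.INTER_CUBIC)
    for pose,b,col in items:
        q=proj(cam,tf(pose,b[0]));q=((q-[x0,y0]+.5)*f*8).round().astype(int)
        for i,j in b[1]: cv2.line(c,tuple(map(int,q[i])),tuple(map(int,q[j])),col,1,cv2.LINE_AA,3)
    cv2.imwrite(n,c)
E
cat > fit.py <<'E'
from h import *
# loose tin
cor=[[.031,.035,.055],[.031,-.035,.055],[-.031,-.035,.055],[-.031,.035,.055]]
top=np.array([[188.8,185.3],[210.4,180],[215,200.5],[193.7,204.5]])
side=np.array([[204.7,289.6],[210.7,269.9],[230.2,272.7],[223.7,291.4]]) 
for d in (0,90):
  print(d)
  for nm in ('top','side','both'):
    def f(p):
        r=[]
        if nm!='side': r.append(proj('top',tf(p,cor))-top)
        if nm!='top':
            r.append(proj('side',tf(p,cor))-np.roll(side,0,0))
        return np.concatenate(r).ravel()
    best=min((least_squares(f,[.5,.22,a+d]) for a in(0,)),key=lambda s:s.cost);print(nm,best.x,best.cost,best.fun.round(1))
for uv,z in (((236,239),.012),((237.9,266.5),.012),((326.3,231),.06),((328.3,257.5),.06)): print(back('top',uv,z))
print(back('top',(205,255.5),.173),back('top',(223.5,254.5),.168))
E
python3 fit.py
```

```text
0
top [ 0.62213944  0.21908061 12.7785991 ] 1.3892701109202372 [-0.4 -0.1  0.7  0.   0.6 -0.6 -0.9  0.7]
side [ 0.62676167  0.22536968 14.35253724] 3.911587341345207 [-1.4  0.1 -0.6 -0.8  0.8 -0.8  1.2  1.4]
both [ 0.62477391  0.22236566 13.50968187] 12.590059563732153 [-1.6 -0.7 -0.5 -1.  -0.4 -1.7 -1.9 -0.1 -0.4 -0.7  0.7 -1.5  2.  -1.2
  2.2  0.9]
90
top [ 0.62213944  0.21908061 12.77860728] 1.3892701109143721 [-0.4 -0.1  0.7  0.   0.6 -0.6 -0.9  0.7]
side [ 0.62676167  0.22536968 14.35257772] 3.911587341281751 [-1.4  0.1 -0.6 -0.8  0.8 -0.8  1.2  1.4]
both [ 0.62477391  0.22236566 13.50971385] 12.590059563943008 [-1.6 -0.7 -0.5 -1.  -0.4 -1.7 -1.9 -0.1 -0.4 -0.7  0.7 -1.5  2.  -1.2
  2.2  0.9]
[0.48335036 0.12096599 0.012     ]
[0.39908729 0.11506479 0.012     ]
[ 0.50337268 -0.1520772   0.06      ]
[ 0.42489035 -0.15657716  0.06      ]
[0.43425959 0.18819059 0.173     ] [0.43651624 0.1393359  0.168     ]
```

```bash
cat > ov.py <<'E'
from h import *
import sys
def draw(loose,jig,sy,tag,t="pics/top0.png",s="pics/side0.png"):
    G=(0,255,0);Y=(0,255,255);Rr=(0,0,255);M=(255,0,255)
    its=[(loose,box(-.031,.031,-.035,.035,.049,.055),G),(loose,box(-.029,.029,-.033,.033,0,.049),Y),
     (jig,box(-.043,.043,-.150,.125,0,.012),Y),(jig,box(-.037,.037,-.150,.125,.012,.020),G),(jig,box(-.037,.037,-.165,-.150,.012,.060),Rr),
     (jig,box(-.012,.012,sy+.002,sy+.016,.11,.173),M)]
    v=np.array([[x,sy-.016-.0+dy,z] for x in(-.011,.011) for dy in (0,.008) for z in(.11,.17)])
    v[:,1]-=np.where(v[:,2]>.15,.018,0)
    its.append((jig,(v,box(0,1,0,1,0,1)[1]),Rr))
    t=cv2.imread(t);s=cv2.imread(s)
    crop(t,f"pics/{tag}a.png",160,172,345,272,4.3,its,'top')
    crop(s,f"pics/{tag}b.png",195,195,335,340,4.1,its,'side')
if __name__=="__main__":
    a=list(map(float,sys.argv[1:8]));draw(a[:3],a[3:6],a[6],sys.argv[8])
E
python3 ov.py .6235 .221 13 .4515 -.005 4.8 .177 o1
```

```text
(no output)
```

View pics/o1a.png

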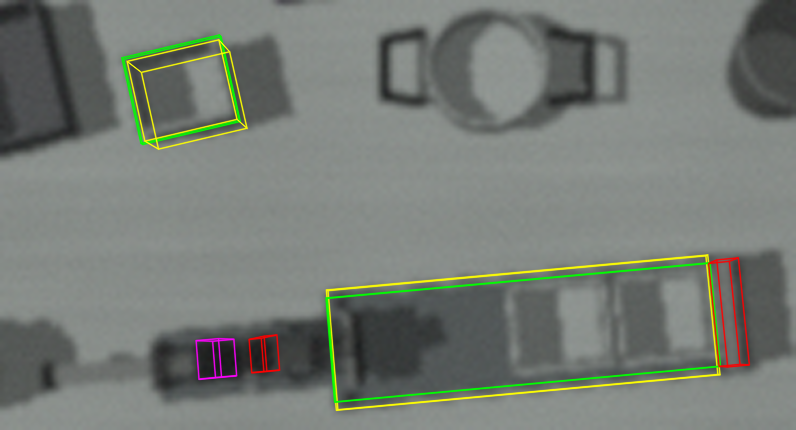

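View pics/o1b.png

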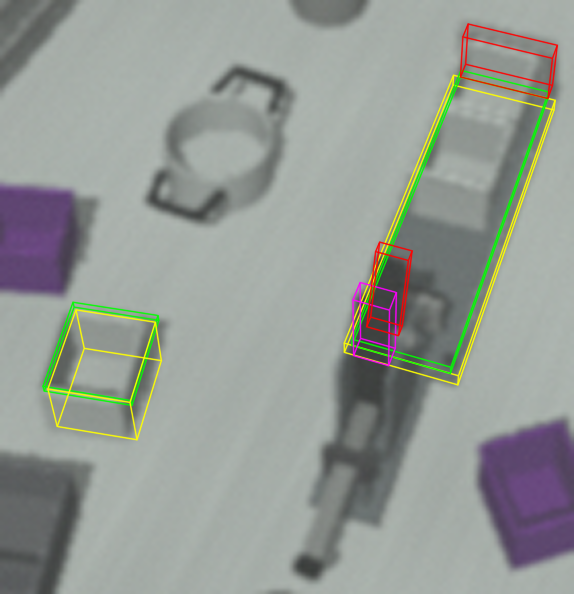

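```bash
cat > zo.py <<'E'
from h import *
import sys
def run(a,tag,t="pics/top0.png",s="pics/side0.png",what=("loose","clamp","stop")):
    loose,jig,sy=a[:3],a[3:6],a[6]
    G=(0,255,0);Y=(0,255,255);Rr=(0,0,255);M=(255,0,255)
    its=[(loose,box(-.031,.031,-.035,.035,.049,.055),G),(loose,box(-.029,.029,-.033,.033,0,.0490),Y),
     (jig,box(-.043,.043,-.165,.125,0,.012),Y),(jig,box(-.037,.037,-.165,-.150,.012,.060),Rr),
     (jig,box(-.012,.012,sy+.002,sy+.016,.11,.173),M)]
    v=np.array([[x,sy-.016+dy,z] for x in(-.011,.011) for dy in (0,.008) for z in(.11,.169)])
    v[:,1]-=np.where(v[:,2]>.15,.018,0)
    its.append((jig,(v,box(0,1,0,1,0,1)[1]),Rr))
    t=cv2.imread(t);s=cv2.imread(s)
    def pair(cs,ct,f,nm):
        for its_,k in(([],'p'),(its,'o')):
            crop(s,f"/tmp/s{k}.png",*cs,f,its_,'side');crop(t,f"/tmp/t{k}.png",*ct,f,its_,'top')
        r=lambda x:cv2.imread(x)
        row=lambda p:np.hstack([r(f"/tmp/{p}p.png"),r(f"/tmp/{p}o.png")])
        a,b=row('s'),row('t');w=max(a.shape[1],b.shape[1])
        pd=lambda i:np.pad(i,((0,0),(0,w-i.shape[1]),(0,0)))
        o=np.vstack([pd(a),pd(b)]);sc=min(800/o.shape[1],600/o.shape[0],1)
        cv2.imwrite(f"pics/{tag}_{nm}.png",cv2.resize(o,None,fx=sc,fy=sc,interpolation=cv2.INTER_AREA))
    if "loose" in what: pair((198,260,240,308),(182,172,232,212),7,"loose")
    if "clamp" in what: pair((272,248,312,292),(195,240,245,270),8,"clamp")
    if "stop" in what: pair((295,195,340,230),(300,222,345,265),8,"stop")
if __name__=="__main__":
    run(list(map(float,sys.argv[1:8])),sys.argv[8])
E
python3 zo.py .6235 .221 13 .4515 -.005 4.8 .177 z1
```

```text
(no output)
```

View pics/z1_loose.png

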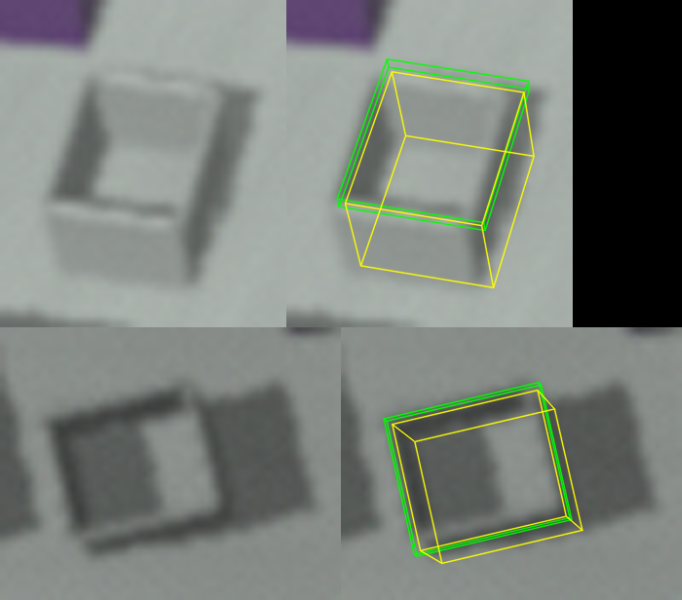

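View pics/z1_clamp.png

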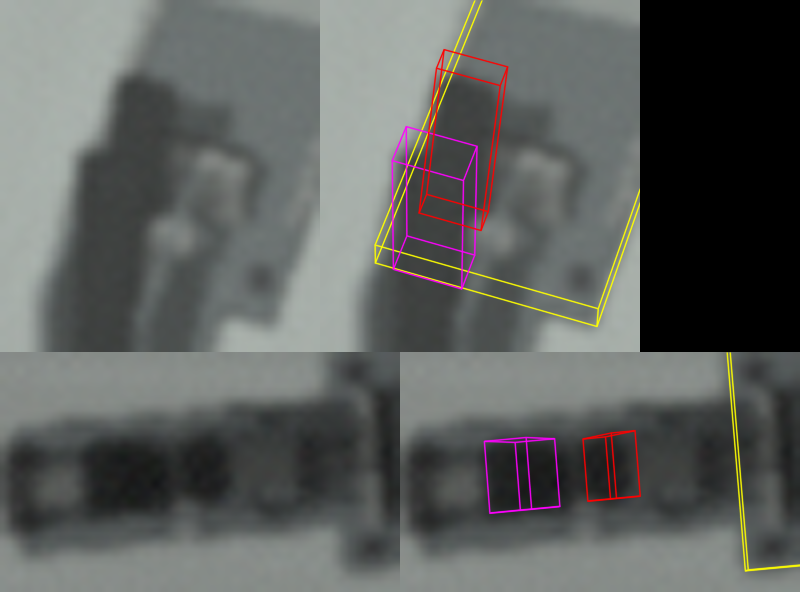

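View pics/z1_stop.png

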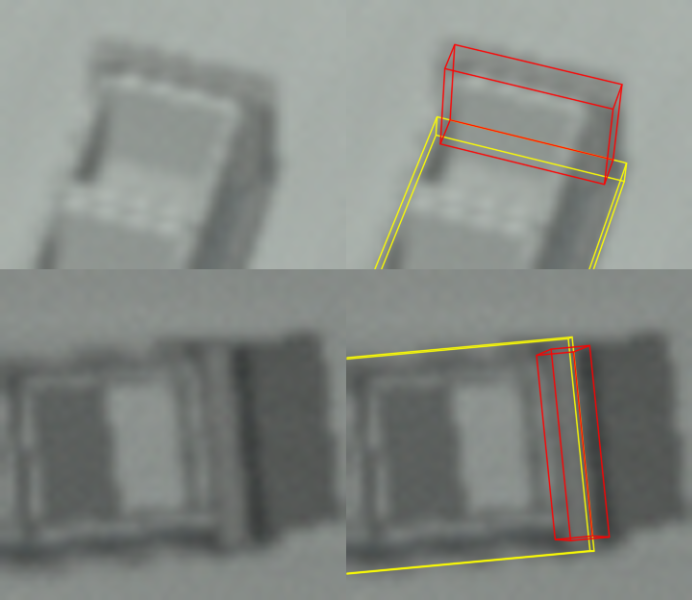

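Candidates for the loose tin are the dull aluminium square at top (203,192) / side (219,286), and the purple squares at top (229,157), (213,296) and (339,292). The aluminium one fits: it is in line with the round tin and the cup, and the crops confirm it. The purple ones are decoys. The jig has its stop at top (328,244) and its handle at about (207,255). Now I'll approach.

```bash
python3 -m handwheel '[[0,0.022,0.037,0.006,4],[0,0.043,0.075,0.012,8],[0,0.065,0.112,0.018,12],[0,0.086,0.15,0.024,16],[0,0.108,0.187,0.024,20.4]]' 25
python3 -m handwheel '[[0,0.022,0.037,0,4],[0,0.043,0.075,0,8],[0,0.065,0.112,0,12],[0,0.086,0.15,0,16],[0,0.108,0.187,0,20.4]]' 25
```

```text
time: 0.6
ee_pos: [0.3108, -0.3228, 0.2552]
tcp_rot: [-180.0, 0.0, -47.9]
wrist_force: [0.6, 0.3, 0.4]
opening: 0.0854
time: 1.1
ee_pos: [0.4192, -0.134, 0.2551]
tcp_rot: [-180.0, 0.0, -27.3]
wrist_force: [0.1, -0.7, 0.1]
opening: 0.0855
```

```bash
python3 -m handwheel '[[0,0.022,0.037,0,4],[0,0.043,0.075,0,8],[0,0.065,0.112,0,12],[0,0.086,0.15,0,16],[0,0.106,0.182,0,20.3]]' 25
python3 -m handwheel '[[0,0.022,0.037,0,4],[0,0.043,0.075,0,8],[0,0.065,0.112,-0.03,12],[0,0.083,0.145,-0.06,16],[0,0.098,0.174,-0.1,20.3]]' 25
python3 - <<'E'
from workcell import get_obs, viewer, bot
import cv2
o=get_obs();print(o['ee_pos'],o['tcp_rot'])
for n,(x0,y0,x1,y1) in {"side":(160,180,320,330),"top":(150,120,350,280)}.items():
    c=viewer.camera(n)["color"];cv2.imwrite(f"pics/{n}1.png",c);cv2.imwrite(f"pics/{n}1c.png",cv2.resize(c[y0:y1,x0:x1],None,fx=3.7,fy=3.7,interpolation=cv2.INTER_CUBIC))
E
```

```text
time: 1.6
ee_pos: [0.5257, 0.0502, 0.2548]
tcp_rot: [-180.0, 0.0, -6.8]
wrist_force: [-0.2, -2.3, 0.5]
opening: 0.0855
time: 2.1
ee_pos: [0.6241, 0.2251, 0.1555]
tcp_rot: [-180.0, -0.0, 13.7]
wrist_force: [0.3, -0.1, -0.1]
opening: 0.0854
[0.62407297 0.22512247 0.15551957] [-1.79985563e+02 -2.98955607e-02  1.37245077e+01]
```

View pics/side1c.png

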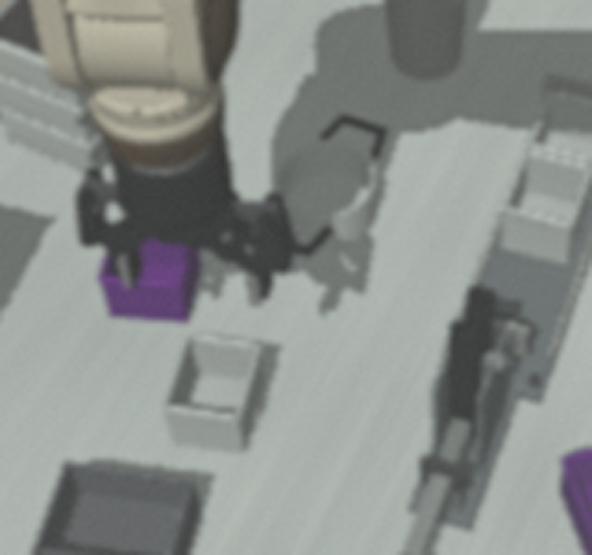

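View pics/top1c.png

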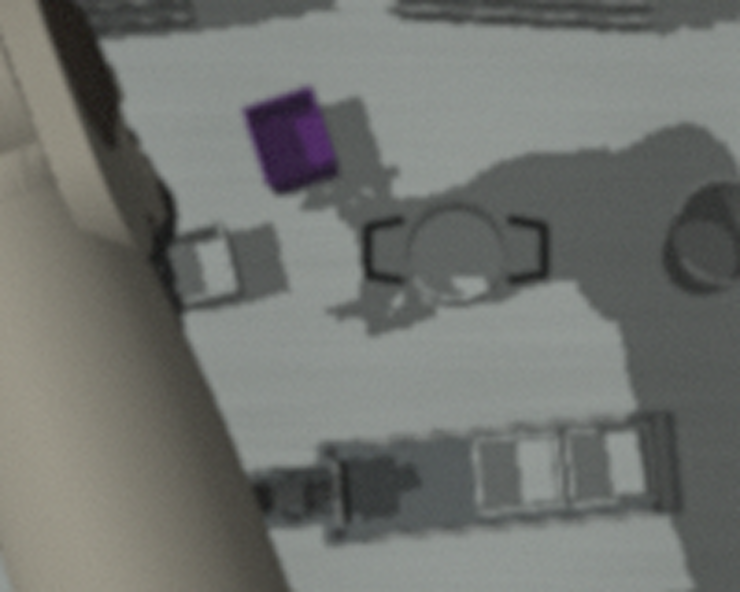

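```bash
python3 - <<'E'
from h import *
for z in(.1555,.1685):
  print(proj('side',tf([.6241,.2251,13.7],[[.05,0,z],[-.05,0,z]])))
E
```

```text
[[195.81048616 257.35110017]
 [232.23095922 262.53561082]]
[[195.06202926 254.43207009]
 [231.78682241 259.62997002]]
```

```bash
python3 -m handwheel '[[0,0,0,-0.02,0],[0,0,-0.001,-0.04,0],[0,0,-0.001,-0.06,0],[0,0,-0.001,-0.078,0],[0,0,-0.001,-0.08,0]]' 25
python3 - <<'E'
from workcell import get_obs, viewer, bot
import cv2
o=get_obs();print(o['ee_pos'],o['tcp_rot'])
for n,(x0,y0,x1,y1) in {"side":(180,220,270,320),}.items():
    c=viewer.camera(n)["color"];cv2.imwrite(f"pics/{n}2.png",c);cv2.imwrite(f"pics/{n}2c.png",cv2.resize(c[y0:y1,x0:x1],None,fx=6,fy=6,interpolation=cv2.INTER_CUBIC))
E
```

```text
time: 2.7
ee_pos: [0.6204, 0.2235, 0.0663]
tcp_rot: [179.9, 0.8, 13.8]
wrist_force: [0.5, -0.3, -0.7]
opening: 0.0854
[0.62039092 0.22351893 0.06627205] [179.94683117   0.82002166  13.7650386 ]
```

View pics/side2c.png

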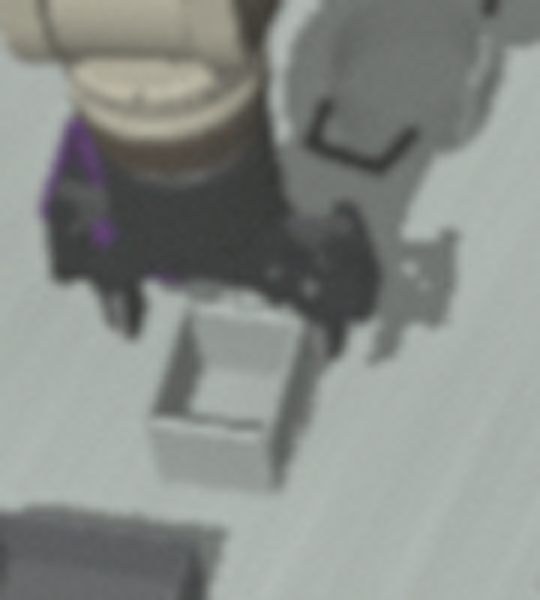

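```bash
python3 -m handwheel '[[0,0.002,0,0,0],[0,0.004,0.0,0,-0.3],[0,0.004,0,0,-0.3]]' 25; python3 -c "
from workcell import get_obs
o=get_obs();print(o['q'],o['ee_pos'],o['tcp_rot'])"
```

```text
time: 3.05
ee_pos: [0.6257, 0.2238, 0.0686]
tcp_rot: [180.0, 0.6, 13.4]
wrist_force: [-0.2, 0.0, -0.4]
opening: 0.0853
[1.96707660e+01 2.12140685e+01 1.13013840e+01 8.07282786e+01
 3.06102169e-02 9.62291494e+01] [0.62565288 0.22381777 0.06860993] [179.96087881   0.64050002  13.4412267 ]
```

```bash
python3 -m handwheel '[[0,-0.001,0,-0.01,0],[0,-0.001,0,-0.02,0],[0,-0.001,0.0,-0.03,0],[0,-0.001,0,-0.04,0],[0,-0.001,0,-0.043,0]]' 25;python3 -m handwheel '[[0,0,0,0,0],[0,0,0,0,0]]' 25
```

```text
time: 3.55
ee_pos: [0.6237, 0.2235, 0.0235]
tcp_rot: [179.9, 0.8, 13.4]
wrist_force: [0.3, -0.3, 0.4]
opening: 0.0856
time: 3.75
ee_pos: [0.6236, 0.2235, 0.0233]
tcp_rot: [179.9, 0.8, 13.4]
wrist_force: [-0.7, 0.2, -0.2]
opening: 0.0851
```

```bash
python3 -m handwheel '[[0.2,0,0,0,0],[0.3,0,0,0,0],[0.4,0,0,0,0],[0.5,0,0,0,0],[0.5,0,0,0,0]]' 30;python3 -m handwheel '[[0.5,0,0,0,0],[0.5,0,0,0,0]]' 30
```

```text
time: 4.25
ee_pos: [0.6241, 0.2236, 0.0241]
tcp_rot: [180.0, 0.7, 13.4]
wrist_force: [0.0, -0.4, 6.0]
opening: 0.061
time: 4.45
ee_pos: [0.6241, 0.2236, 0.0242]
tcp_rot: [180.0, 0.7, 13.4]
wrist_force: [0.3, 0.6, 2.5]
opening: 0.0612
```

Gripped at 61 mm. Now I'll lift and check.

```bash
python3 -m handwheel '[[0.5,0,0,0.015,0],[0.5,0,0,0.035,0],[0.5,0,0,0.06,0],[0.5,0,0,0.09,0],[0.5,0,0,0.12,0]]' 30
python3 -m handwheel '[[0.5,0,0,0.03,0],[0.5,0,0,0.06,0],[0.5,0,0,0.08,0],[0.5,0,0,0.085,0]]' 30
python3 - <<'E'
from workcell import get_obs, viewer, bot
import cv2
for n,(x0,y0,x1,y1) in {"side":(150,160,270,270),}.items():
    c=viewer.camera(n)["color"];cv2.imwrite(f"pics/{n}3.png",c);cv2.imwrite(f"pics/{n}3c.png",cv2.resize(c[y0:y1,x0:x1],None,fx=5.4,fy=5.4,interpolation=cv2.INTER_CUBIC))
E
```

```text
time: 4.95
ee_pos: [0.6236, 0.2235, 0.1458]
tcp_rot: [179.9, 0.8, 13.4]
wrist_force: [0.4, 0.4, 0.7]
opening: 0.0614
time: 5.35
ee_pos: [0.6241, 0.2236, 0.2342]
tcp_rot: [180.0, 0.5, 13.4]
wrist_force: [1.0, 0.3, -1.1]
opening: 0.0617
```

View pics/side3c.png

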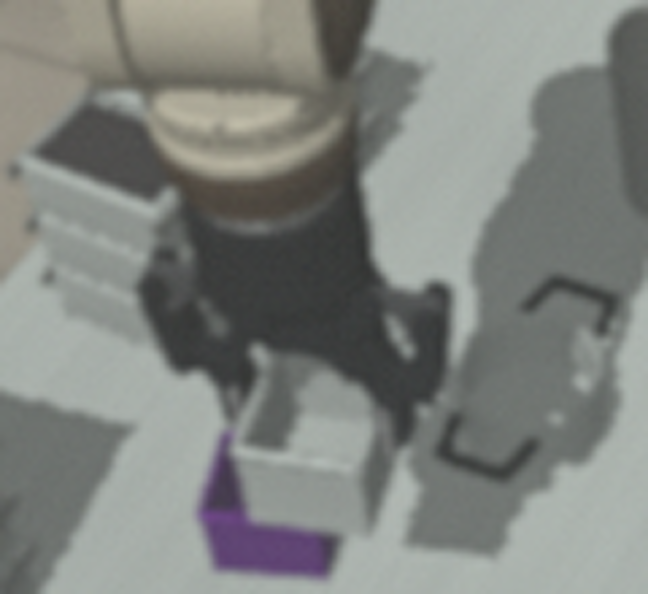

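```bash
python3 - <<'E'
from h import *
im=cv2.imread("pics/side3.png")
z=.2342-.0242
p=[.6241,.2236,13.4]
its=[(p,box(-.031,.031,-.035,.035,z+.049,z+.055),(0,255,0)),(p,box(-.029,.029,-.033,.033,z,z+.049),(0,255,255))]
crop(im,"/tmp/a.png",180,210,235,265,7.2,its,'side');crop(im,"/tmp/b.png",180,210,235,265,7.2,[],'side')
cv2.imwrite("pics/s3o.png",np.hstack([cv2.imread("/tmp/b.png"),cv2.imread("/tmp/a.png")]))
E
```

```text
(no output)
```

View pics/s3o.png

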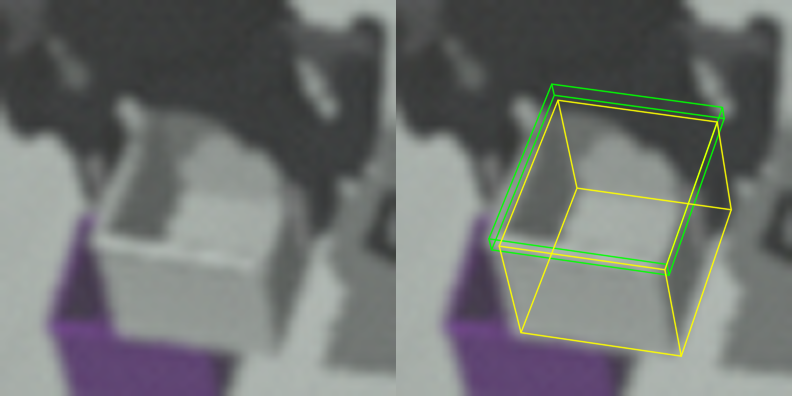

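```bash
python3 -m handwheel '[[0.5,-0.025,-0.027,0,-1.5],[0.5,-0.054,-0.058,0,-3],[0.5,-0.083,-0.089,0,-4.5],[0.5,-0.112,-0.12,0,-6],[0.5,-0.14,-0.15,0,-7.5]]' 30
python3 -m handwheel '[[0.5,-0.02,-0.022,0,-1],[0.5,-0.036,-0.038,-0.01,-1.1],[0.5,-0.036,-0.038,-0.05,-1.1],[0.5,-0.036,-0.038,-0.09,-1.1],[0.5,-0.036,-0.038,-0.115,-1.1]]' 30
python3 -m handwheel '[[0.5,0,0,0,0],[0.5,0,0,0,0]]' 30
```

```text
time: 5.9
ee_pos: [0.482, 0.0725, 0.2316]
tcp_rot: [180.0, 0.7, 5.9]
wrist_force: [0.3, 0.1, -1.0]
opening: 0.0612
time: 6.4
ee_pos: [0.4441, 0.0341, 0.1126]
tcp_rot: [180.0, 1.0, 4.8]
wrist_force: [-0.0, 0.2, -0.2]
opening: 0.0614
time: 6.6
ee_pos: [0.4431, 0.0341, 0.1119]
tcp_rot: [180.0, 1.1, 4.8]
wrist_force: [-0.1, 0.0, 0.1]
opening: 0.0614
```

```bash
cat > look.py <<'E'
from workcell import get_obs, viewer
import sys
from h import *
def look(tag,items,sc=(255,185,345,300),tc=(190,215,345,280),fs=5,ft=5):
    o=get_obs();print(o['ee_pos'].round(4),o['tcp_rot'].round(2),o['opening'])
    for n,c,f in(("side",sc,fs),("top",tc,ft)):
        if not c: continue
        im=viewer.camera(n)["color"];cv2.imwrite(f"pics/{tag}_{n}.png",im)
        crop(im,"/tmp/b.png",*c,f,[],n);crop(im,"/tmp/a.png",*c,f,items,n)
        h=np.hstack if (c[2]-c[0])<(c[3]-c[1])*1.2 else np.vstack
        o_=h([cv2.imread("/tmp/b.png"),cv2.imread("/tmp/a.png")]);k=min(1,800/o_.shape[1],600/o_.shape[0])
        cv2.imwrite(f"pics/{tag}_{n}c.png",cv2.resize(o_,None,fx=k,fy=k))
E
python3 - <<'E'
from look import *
z=.1119-.0242
p=[.4431,.0331,4.8]; jig=[.4515,-.003,4.8]
its=[(p,box(-.031,.031,-.035,.035,z+.049,z+.055),(0,255,0)),(p,box(-.029,.029,-.033,.033,z,z+.049),(0,255,255)),(jig,box(-.037,.037,-.165,.125,.012,.02),(0,0,255)),(jig,box(-.043,.043,-.165,.125,0,.06),(0,0,255)),]
look("p1",its)
E
```

```text
[0.4431 0.0341 0.1119] [179.96   1.09   4.77] 0.06139759616048041
```

View pics/p1_sidec.png

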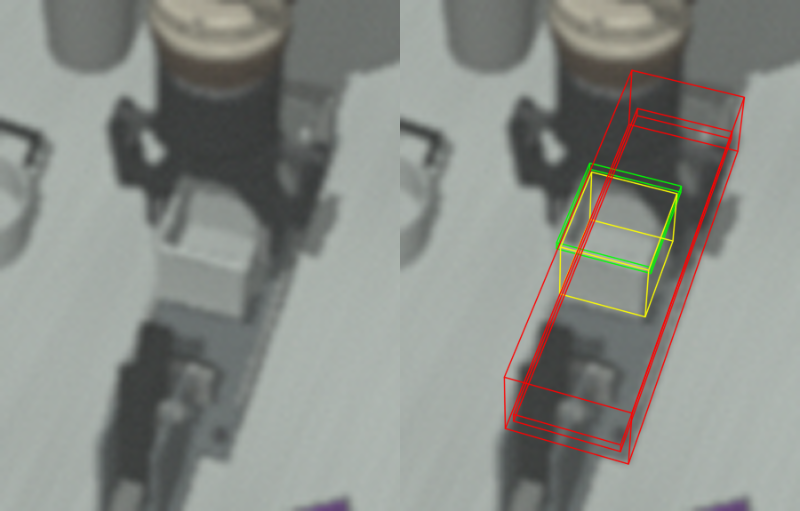

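View pics/p1_topc.png

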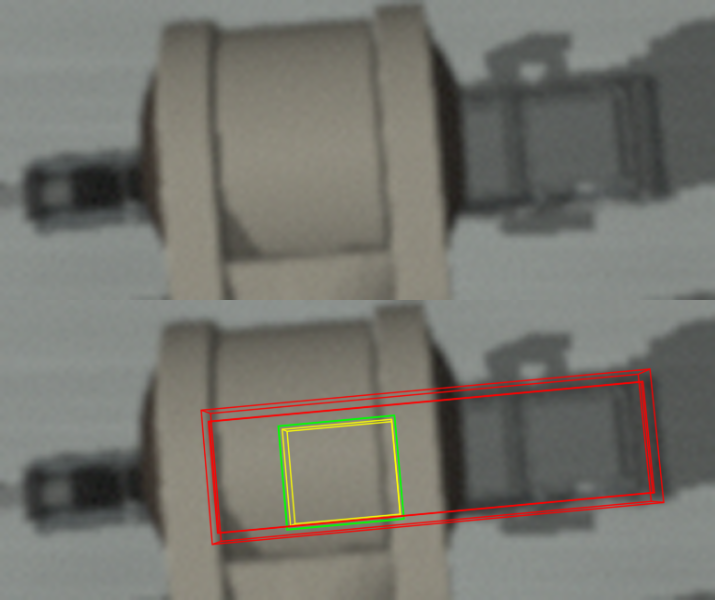

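```bash
python3 -m handwheel '[[0.5,0.0045,0.004,-0.012,0],[0.5,0.0045,0.004,-0.025,0],[0.5,0.0045,0.004,-0.04,0],[0.5,0.0045,0.004,-0.053,0],[0.5,0.0045,0.004,-0.06,0]]' 30
python3 -m handwheel '[[0.5,0,0,0,0]]' 30
python3 - <<'E'
from look import *
o=get_obs();e=o['ee_pos']
z=e[2]-.0242
p=[e[0],e[1]-.001,4.8]; jig=[.451,-.001,4.8]
its=[(p,box(-.031,.031,-.035,.035,z+.049,z+.055),(0,255,0)),(p,box(-.029,.029,-.033,.033,z,z+.049),(0,255,255)),(jig,box(-.037,.037,-.165,.125,.012,.02),(0,0,255)),(jig,box(-.031,.031,.060,.082,.012,.0121),(255,0,0))]
look("p2",its,sc=(270,200,335,290),tc=None,fs=6.6)
E
```

```text
time: 7.2
ee_pos: [0.4481, 0.0381, 0.0518]
tcp_rot: [180.0, 1.0, 4.8]
wrist_force: [-0.6, 0.0, -1.1]
opening: 0.0613
time: 7.3
ee_pos: [0.4474, 0.038, 0.0505]
tcp_rot: [180.0, 1.1, 4.8]
wrist_force: [0.1, -0.7, -0.3]
opening: 0.0608
[0.4474 0.038  0.0505] [179.96   1.11   4.77] 0.060819352870004964
```

View pics/p2_sidec.png

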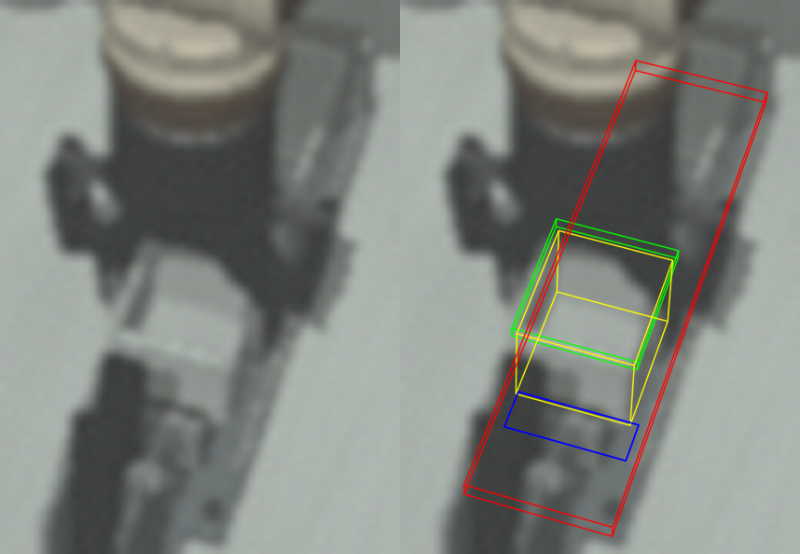

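```bash
python3 -m handwheel '[[0.5,-0.0005,0,-0.003,0],[0.5,-0.0005,0,-0.006,0],[0.5,-0.0005,0,-0.009,0],[0.5,-0.0005,0,-0.011,0],[0.5,-0.0005,0,-0.011,0]]' 30
python3 -m handwheel '[[0.5,0,0,-0.001,0],[0.5,0,0,-0.002,0],[0.5,0,0,-0.003,0]]' 30
```

```text
time: 7.85
ee_pos: [0.4469, 0.038, 0.0397]
tcp_rot: [180.0, 1.1, 4.8]
wrist_force: [-0.4, -0.3, -1.9]
opening: 0.0609
time: 8.15
ee_pos: [0.447, 0.0381, 0.0366]
tcp_rot: [180.0, 1.1, 4.8]
wrist_force: [1.2, -0.7, -1.8]
opening: 0.0608
```

```bash
python3 -m handwheel '[[0.5,0,0,-0.001,0],[0.5,0,0,-0.0015,0]]' 30
python3 -m handwheel '[[0.5,0,0,-0.001,0],[0.5,0,0,-0.001,0]]' 30
```

```text
time: 8.35
ee_pos: [0.447, 0.038, 0.0361]
tcp_rot: [180.0, 1.1, 4.8]
wrist_force: [-6.7, -1.2, 14.2]
opening: 0.0612
time: 8.55
ee_pos: [0.447, 0.038, 0.0361]
tcp_rot: [180.0, 1.0, 4.8]
wrist_force: [-6.0, -0.7, 9.5]
opening: 0.0609
```

```bash
python3 -m handwheel '[[0.3,0,0,0.001,0],[0.2,0,0,0.001,0],[0.1,0,0,0.001,0],[0,0,0,0.001,0],[0,0,0,0.001,0]]' 30
python3 -m handwheel '[[0,0,0,0.001,0],[0,0,0,0.002,0],[0,0,0,0.012,0],[0,0,0,0.03,0],[0,0,0,0.06,0]]' 30
python3 -m handwheel '[[0,0,0,0.04,0],[0,0,0,0.09,0],[0,0,0.0,0.12,0],[0,0,0.03,0.13,8],[0,0,0.07,0.13,16]]' 30
python3 -m handwheel '[[0,0.0,0.03,0,8],[0,0,0.06,0,16],[0,0,0.06,0,16]]' 30
```

```text
time: 9.05
ee_pos: [0.447, 0.038, 0.037]
tcp_rot: [180.0, 1.1, 4.8]
wrist_force: [-0.6, 0.8, 0.9]
opening: 0.0857
time: 9.55
ee_pos: [0.446, 0.038, 0.097]
tcp_rot: [180.0, 1.2, 4.8]
wrist_force: [0.3, 1.0, 0.2]
opening: 0.0852
time: 10.05
ee_pos: [0.4469, 0.1079, 0.2302]
tcp_rot: [179.9, 0.9, 20.9]
wrist_force: [1.5, -0.1, 0.3]
opening: 0.0853
time: 10.35
ee_pos: [0.4467, 0.1706, 0.2308]
tcp_rot: [179.9, 0.9, 37.3]
wrist_force: [0.2, -0.7, 0.2]
opening: 0.0857
```

```bash
python3 - <<'E'
from look import *
p=[.447,.037,4.8]; jig=[.4505,-.001,4.8];z=.012
its=[(p,box(-.031,.031,-.035,.035,z+.049,z+.055),(0,255,0)),(p,box(-.029,.029,-.033,.033,z,z+.049),(0,255,255)),(jig,box(-.037,.037,-.165,.125,.012,.02),(0,0,255))]
look("p3",its,sc=(265,190,345,290),tc=(150,215,345,280),fs=6)
E
```

```text
[0.4467 0.1706 0.2308] [179.93   0.9   37.33] 0.08566649914048535
```

View pics/p3_sidec.png

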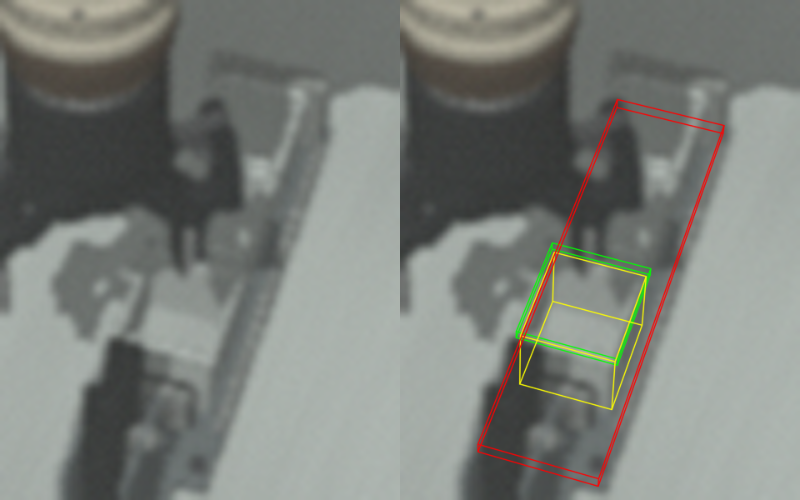

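View pics/p3_topc.png

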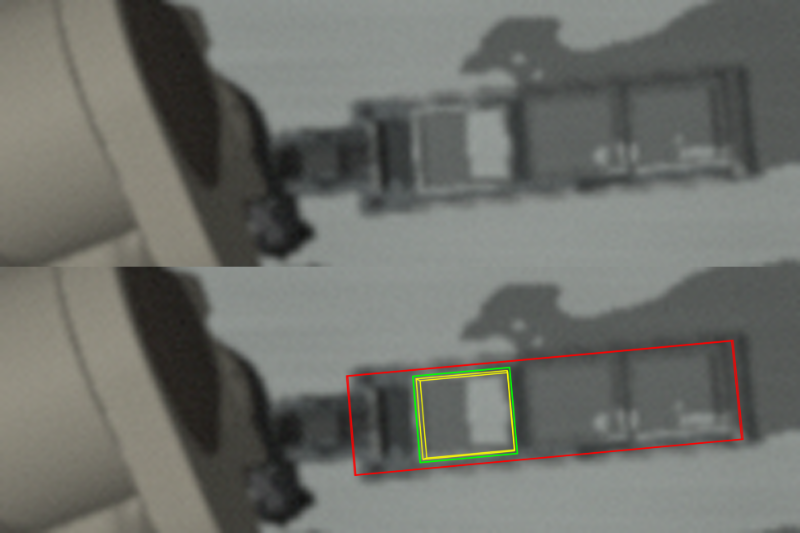

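```bash
python3 - <<'E'
from h import *
jig=[.4505,-.001,4.8]
def its(sy):
    v=np.array([[x,sy-.016+dy,z] for x in(-.011,.011) for dy in (0,.008) for z in(.11,.167)])
    v[:,1]-=np.where(v[:,2]>.15,.018,0)
    return [(jig,box(-.012,.012,sy+.002,sy+.016,.11,.173),(255,0,255)),(jig,(v,box(0,1,0,1,0,1)[1]),(0,0,255))]
s=cv2.imread("pics/side0.png");t=cv2.imread("pics/top0.png")
g=lambda im:cv2.convertScaleAbs(im,alpha=1.8,beta=-60)
for sy in(.177,):
    for im,n,c,f in((s,'side',(270,250,305,290),11),(t,'top',(195,240,245,270),8)):
        crop(g(im),"/tmp/b.png",*c,f,[],n);crop(g(im),"/tmp/a.png",*c,f,its(sy),n)
        cv2.imwrite(f"pics/k_{n}.png",np.hstack([cv2.imread("/tmp/b.png"),cv2.imread("/tmp/a.png")]))
E
```

```text
(no output)
```

View pics/k_side.png

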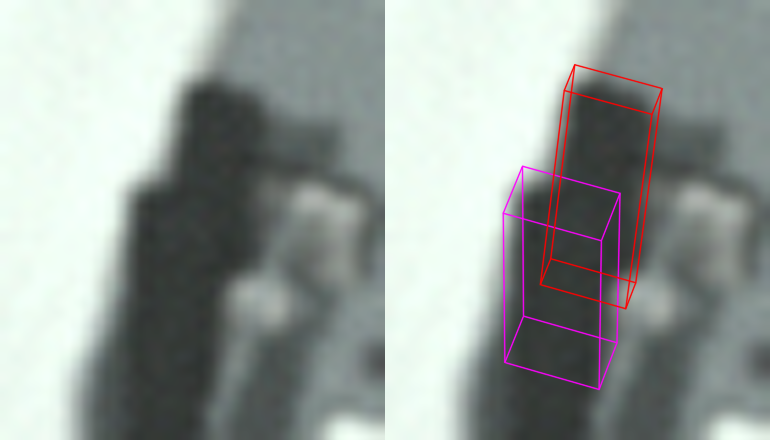

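View pics/k_top.png

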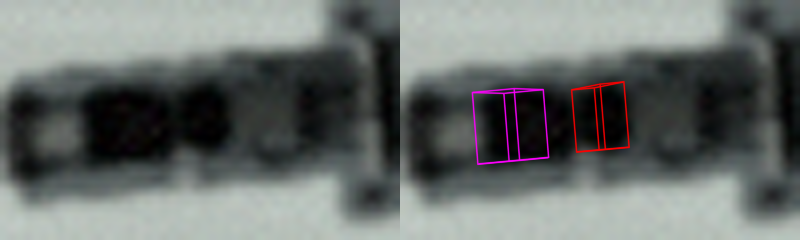

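```bash
python3 -m handwheel '[[0,-0.002,0.002,0,8.4],[0,-0.004,0.004,0,16.8],[0,-0.007,0.006,0,25],[0,-0.009,0.008,0,33],[0,-0.011,0.008,0,41]]' 30
python3 -m handwheel '[[0,0,0,0,8.4],[0,0,0,-0.01,16.5],[0,0,0,-0.02,16.5],[0,0,0,-0.02,16.5]]' 30
python3 - <<'E'
from look import *
o=get_obs();e=o['ee_pos'];p=[e[0],e[1],o['tcp_rot'][2]]
its=[(p,box(.0427,.0572,-.011,.011,e[2],e[2]+.013),(0,255,0)),(p,box(-.0572,-.0427,-.011,.011,e[2],e[2]+.013),(0,255,0))]
jig=[.4505,-.001,4.8]
its.append((jig,box(-.012,.012,.181,.195,.11,.173),(255,0,255)))
look("q1",its,sc=(250,230,320,310),tc=(150,215,345,280),fs=7)
E
```

```text
time: 10.95
ee_pos: [0.4357, 0.1753, 0.2311]
tcp_rot: [179.9, 0.9, 78.1]
wrist_force: [1.0, 0.3, -0.0]
opening: 0.0855
time: 11.35
ee_pos: [0.4353, 0.1743, 0.21]
tcp_rot: [180.0, 1.0, 94.2]
wrist_force: [0.4, -0.8, 0.3]
opening: 0.0855
[0.4353 0.1743 0.21  ] [179.97   0.97  94.21] 0.08547786965877743
```

View pics/q1_sidec.png

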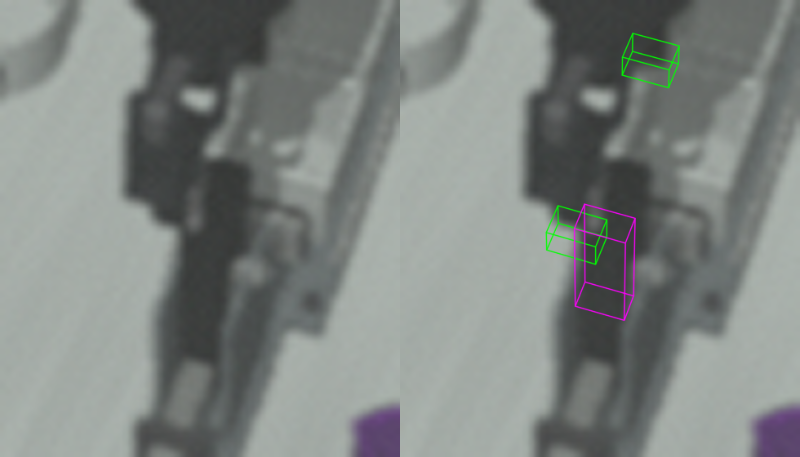

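View pics/q1_topc.png

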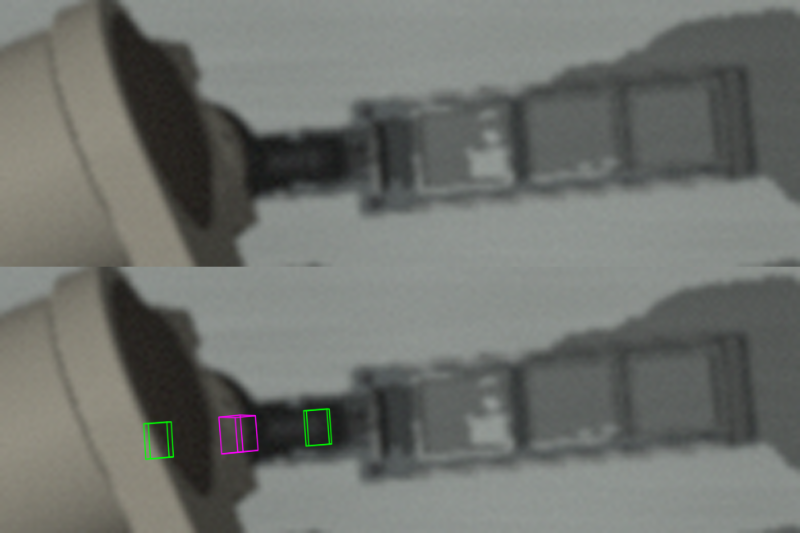

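```bash
python3 -m handwheel '[[0,0,0,-0.01,0.6],[0,0,0,-0.02,0.6],[0,0,0,-0.03,0.6],[0,0,0,-0.04,0.6],[0,0,0,-0.045,0.6]]' 30
python3 -m handwheel '[[0,0.001,0,-0.01,0],[0,0.001,0,-0.02,0],[0,0.001,0,-0.028,0],[0,0.001,0,-0.033,0],[0,0.001,0,-0.033,0]]' 30
```

```text
time: 11.95
ee_pos: [0.4352, 0.1746, 0.1647]
tcp_rot: [180.0, 1.0, 94.9]
wrist_force: [-0.8, -0.5, 0.1]
opening: 0.0854
time: 12.45
ee_pos: [0.4358, 0.1745, 0.1309]
tcp_rot: [-180.0, 1.0, 94.9]
wrist_force: [-0.2, -0.6, 0.4]
opening: 0.0856
```

```bash
python3 - <<'E'
from look import *
look("q2",[],sc=(250,230,320,310),tc=(150,215,345,280),fs=7)
E
```

```text
[0.4358 0.1745 0.1309] [-179.96    0.99   94.9 ] 0.08557164683011549
```

View pics/q2_sidec.png

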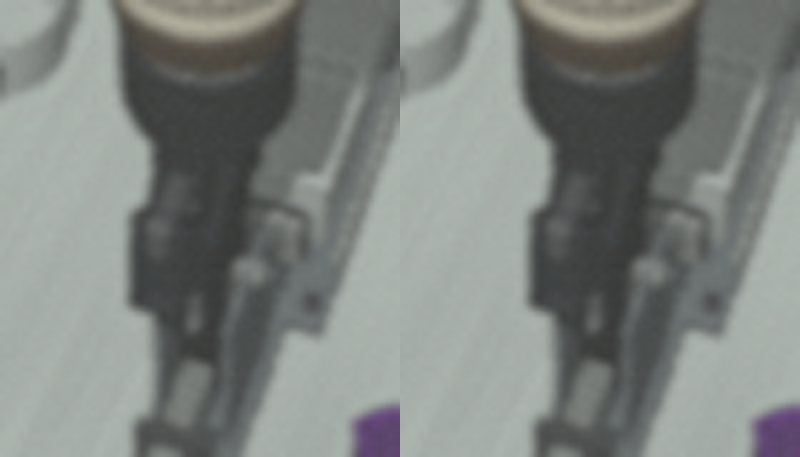

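View pics/q2_topc.png

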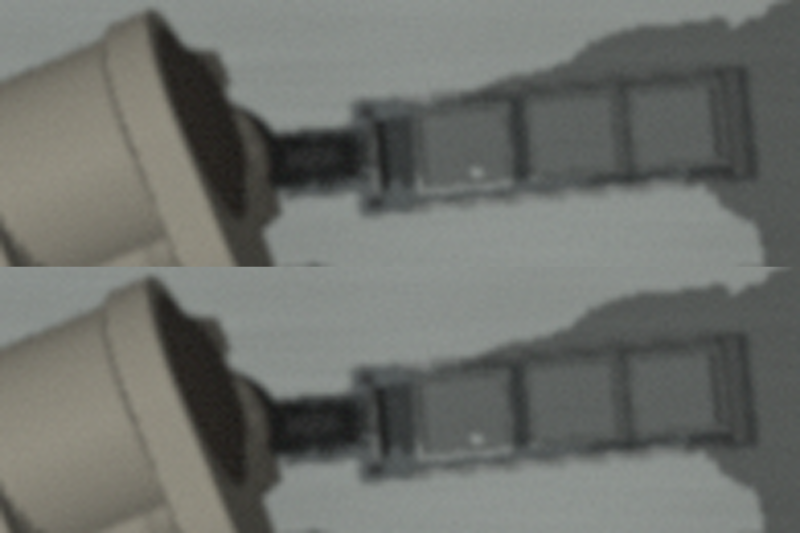

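```bash
python3 -m handwheel '[[0.25,0,0,0,0],[0.25,0,0,0,0],[0.25,0,0,0,0]]' 20
python3 -m handwheel '[[0.33,0,0,0,0],[0.33,0,0,0,0]]' 20
python3 -m handwheel '[[0.4,0,0,0,0],[0.4,0,0,0,0]]' 20
```

```text
time: 12.85
ee_pos: [0.4365, 0.1745, 0.1324]
tcp_rot: [179.9, 1.0, 94.9]
wrist_force: [-0.2, -3.6, 2.2]
opening: 0.0636
time: 13.05
ee_pos: [0.4366, 0.1743, 0.1326]
tcp_rot: [179.9, 1.0, 94.9]
wrist_force: [-0.7, -2.8, 2.5]
opening: 0.0573
time: 13.25
ee_pos: [0.4367, 0.1743, 0.1327]
tcp_rot: [179.9, 1.0, 94.9]
wrist_force: [1.3, -4.0, 2.4]
opening: 0.0512
```

```bash
python3 -m handwheel '[[0.46,0,0,0,0],[0.46,0,0,0,0]]' 20
python3 -m handwheel '[[0.5,0,0,0,0],[0.5,0,0,0,0]]' 20
python3 -m handwheel '[[0.54,0,0,0,0],[0.54,0,0,0,0]]' 20
python3 -m handwheel '[[0.58,0,0,0,0],[0.58,0,0,0,0]]' 20
```

```text
time: 13.45
ee_pos: [0.4368, 0.1736, 0.1329]
tcp_rot: [179.9, 1.1, 94.8]
wrist_force: [-0.8, -7.4, 5.3]
opening: 0.0462
time: 13.65
ee_pos: [0.4369, 0.1727, 0.1332]
tcp_rot: [179.8, 1.2, 94.8]
wrist_force: [1.2, -9.5, 5.6]
opening: 0.0425
time: 13.85
ee_pos: [0.4371, 0.1718, 0.1335]
tcp_rot: [179.8, 1.3, 94.8]
wrist_force: [0.6, -8.7, 5.3]
opening: 0.0394
time: 14.05
ee_pos: [0.4371, 0.1723, 0.1338]
tcp_rot: [179.8, 1.2, 94.8]
wrist_force: [-0.6, 1.6, 5.0]
opening: 0.0361
```

```bash
python3 -m handwheel '[[0.62,0,0.0015,0,0],[0.64,0,0.0015,0,0],[0.68,0,0.0015,0,0],[0.68,0,0.0015,0,0]]' 30
python3 -m handwheel '[[0.7,0,0,0,0],[0.7,0,0,0,0]]' 30
python3 - <<'E'
from look import *
look("r1",[],sc=(250,225,320,345),tc=(150,215,345,280),fs=5)
E
```

```text
time: 14.45
ee_pos: [0.4369, 0.1743, 0.1342]
tcp_rot: [179.8, 1.2, 94.8]
wrist_force: [-2.4, -0.4, 7.5]
opening: 0.0319
time: 14.65
ee_pos: [0.4369, 0.1743, 0.1342]
tcp_rot: [179.8, 1.2, 94.8]
wrist_force: [-1.5, -2.0, 3.8]
opening: 0.0315
[0.4369 0.1743 0.1342] [179.8    1.17  94.81] 0.03150249387263357
```

View pics/r1_sidec.png

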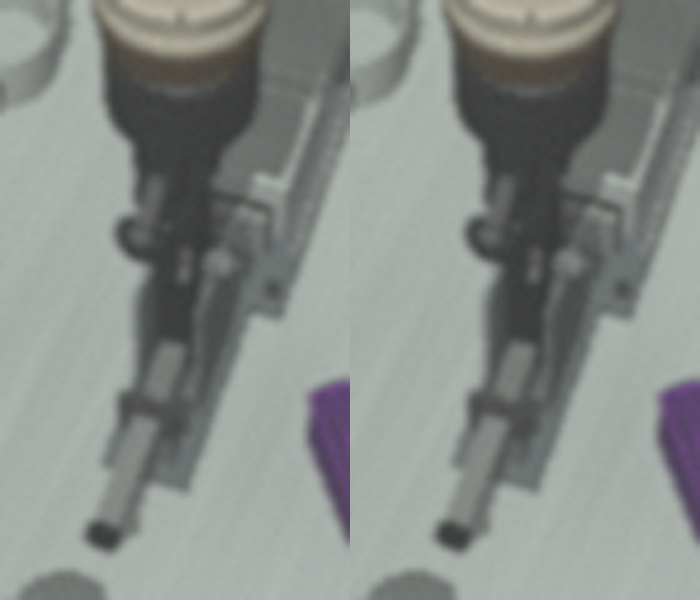

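View pics/r1_topc.png

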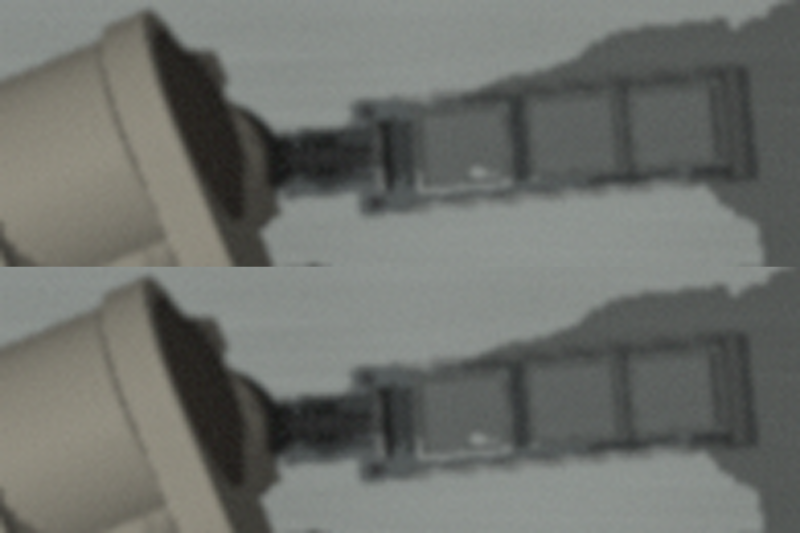

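```bash
cat > track.py <<'E'
from h import *
jig=[.4495,0.0,4.8]
def tail(ref,cur):
    a=cv2.cvtColor(cv2.imread(ref),cv2.COLOR_BGR2GRAY);b=cv2.cvtColor(cv2.imread(cur),cv2.COLOR_BGR2GRAY)
    # tail end edge: profile matched along rod axis
    P=lambda y:proj('side',tf(jig,[[0,y,.055]]))[0]
    # search tail at jig y: sample strips along axis
    ys=np.arange(.20,.36,.0005)
    def prof(im):
        out=[]
        for y in ys:
            q=[proj('side',tf(jig,[[x,y,.055]]))[0] for x in np.linspace(-.006,.006,5)]
            q=np.float32(q);out.append(cv2.remap(im,q[:,0].reshape(1,-1),q[:,1].reshape(1,-1),cv2.INTER_CUBIC).mean())
        return np.array(out)
    return ys,prof(a),prof(b)
def shift(ref,cur,lo=.262,hi=.33):
    ys,a,b=tail(ref,cur)
    w=(ys>lo)&(ys<hi)
    best=[]
    for d in np.arange(-.005,.066,.00025):
        bb=np.interp(ys[w]-d,ys,b);best.append((np.mean((a[w]-bb)**2),d))
    return min(best)
if __name__=="__main__":
    import sys
    ys,a,b=tail("pics/side0.png",sys.argv[1])
    print(np.c_[ys[::8]*1000,a[::8],b[::8]].round(0).astype(int).tolist())
    print(shift("pics/side0.png",sys.argv[1]))
E
python3 track.py pics/q2_side.png; python3 track.py pics/r1_side.png|tail -1
```

```text
[[200, 113, 113], [204, 114, 115], [208, 113, 114], [212, 114, 114], [216, 113, 114], [220, 112, 112], [224, 94, 94], [228, 81, 82], [232, 80, 81], [236, 101, 101], [240, 121, 122], [244, 124, 126], [248, 124, 125], [252, 125, 126], [256, 125, 125], [260, 124, 126], [264, 124, 126], [268, 125, 125], [272, 125, 127], [276, 129, 129], [280, 127, 129], [284, 127, 128], [288, 127, 128], [292, 127, 129], [296, 128, 129], [300, 129, 130], [304, 104, 105], [308, 70, 71], [312, 67, 68], [316, 85, 85], [320, 145, 148], [324, 173, 174], [328, 170, 172], [332, 142, 143], [336, 115, 116], [340, 115, 116], [344, 116, 117], [348, 115, 116], [352, 116, 117], [356, 119, 120]]
(np.float64(1.7829411764705876), np.float64(4.336808689942018e-18))
(np.float64(3.955588235293994), np.float64(0.0032500000000000072))
```

```bash
cat > topf.py <<'E'
from h import *
import sys
jig=[.4505,-.002,4.8]
def prof(f,z=.067,xs=(-.02,.02),lo=-.16,hi=.14):
    b=cv2.cvtColor(cv2.imread(f),cv2.COLOR_BGR2GRAY);ys=np.arange(lo,hi,.001);o=[]
    for y in ys:
        q=np.float32(proj('top',tf(jig,[[x,y,z] for x in np.linspace(*xs,9)])))
        o.append(cv2.remap(b,q[:,0].reshape(1,-1),q[:,1].reshape(1,-1),cv2.INTER_CUBIC).mean())
    return ys,np.array(o)
if __name__=="__main__":
    for f in sys.argv[1:]:
        ys,o=prof(f);print(f);print(' '.join(f"{int(round(y*1000))}:{int(v)}" for y,v in zip(ys[::3],o[::3])))
E
python3 topf.py pics/q2_top.png pics/r1_top.png
python3 - <<'E'
import cv2,numpy as np
r=[]
for f in("top0","q2_top","r1_top"):
    im=cv2.imread(f"pics/{f}.png")[228:272,225:340]
    r.append(cv2.convertScaleAbs(cv2.resize(im,None,fx=6.5,fy=6.5,interpolation=cv2.INTER_CUBIC)[:200+86],alpha=1.6,beta=-40))
o=np.vstack(r[:3]);k=600/o.shape[0];cv2.imwrite("pics/j1.png",cv2.resize(o,None,fx=k,fy=k))
E
```

```text
pics/q2_top.png
-160:68 -157:72 -154:70 -151:69 -148:74 -145:72 -142:70 -139:80 -136:91 -133:94 -130:93 -127:93 -124:94 -121:93 -118:94 -115:94 -112:93 -109:93 -106:93 -103:94 -100:94 -97:94 -94:95 -91:95 -88:93 -85:90 -82:82 -79:72 -76:72 -73:76 -70:79 -67:87 -64:94 -61:94 -58:94 -55:95 -52:94 -49:95 -46:94 -43:94 -40:95 -37:95 -34:94 -31:95 -28:95 -25:94 -22:95 -19:95 -16:95 -13:93 -10:87 -7:75 -4:62 -1:58 2:60 5:71 8:85 11:90 14:93 17:95 20:94 23:95 26:97 29:99 32:101 35:99 38:95 41:95 44:95 47:95 50:95 53:96 56:95 59:95 62:96 65:91 68:84 71:81 74:79 77:67 80:58 83:58 86:59 89:60 92:56 95:44 98:38 101:55 104:74 107:74 110:65 113:60 116:53 119:48 122:45 125:45 128:46 131:48 134:47 137:45 140:46
pics/r1_top.png
-160:69 -157:72 -154:70 -151:69 -148:73 -145:72 -142:70 -139:80 -136:90 -133:94 -130:94 -127:93 -124:93 -121:94 -118:94 -115:94 -112:94 -109:94 -106:94 -103:94 -100:94 -97:94 -94:95 -91:94 -88:94 -85:90 -82:82 -79:72 -76:72 -73:77 -70:79 -67:87 -64:94 -61:94 -58:94 -55:94 -52:95 -49:94 -46:94 -43:94 -40:94 -37:94 -34:95 -31:95 -28:95 -25:95 -22:95 -19:95 -16:95 -13:93 -10:86 -7:75 -4:63 -1:57 2:60 5:71 8:84 11:90 14:94 17:96 20:97 23:98 26:100 29:101 32:102 35:99 38:97 41:95 44:95 47:95 50:96 53:95 56:96 59:95 62:95 65:91 68:84 71:82 74:80 77:68 80:59 83:60 86:62 89:55 92:43 95:40 98:58 101:74 104:73 107:65 110:61 113:59 116:59 119:58 122:56 125:55 128:54 131:51 134:47 137:46 140:47
```

View pics/j1.png

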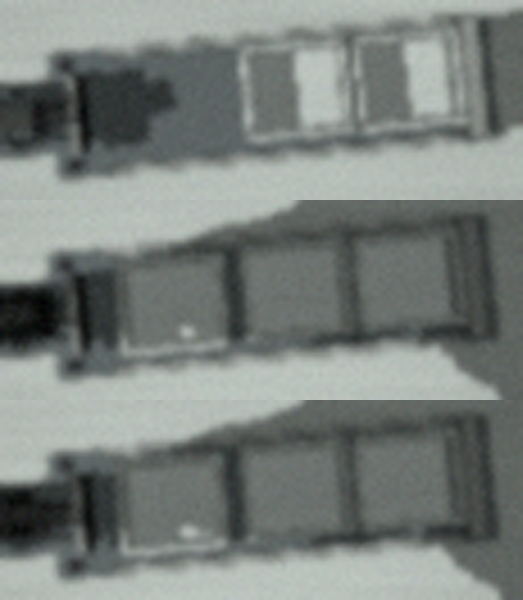

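```bash
python3 -m handwheel '[[0.1,0,0,0,0],[0.1,0,0,0,0],[0.1,0,0,0,0],[0.1,0,0,0,0],[0.1,0,0,0,0]]' 30
python3 -m handwheel '[[0.4,0,0,0,0],[0.7,0,0,0,0],[0.7,0,0,0,0],[0.7,0,0,0,0],[0.7,0,0,0,0]]' 30
python3 -m handwheel '[[0.7,0,0,0,0],[0.7,0,0,0,0]]' 30
python3 - <<'E'
from look import *
look("r2",[],sc=(250,225,320,345),tc=(150,215,345,280),fs=5)
E
python3 track.py pics/r2_side.png|tail -1;python3 topf.py pics/r2_top.png
```

```text
time: 15.25
ee_pos: [0.4369, 0.1744, 0.1342]
tcp_rot: [179.8, 1.2, 94.8]
wrist_force: [-0.4, -1.3, -0.6]
opening: 0.0765
time: 15.75
ee_pos: [0.4376, 0.1744, 0.136]
tcp_rot: [179.6, 1.1, 94.8]
wrist_force: [-1.7, -3.5, 12.3]
opening: 0.0317
time: 15.95
ee_pos: [0.4376, 0.1744, 0.136]
tcp_rot: [179.6, 1.1, 94.8]
wrist_force: [-0.4, -1.4, 0.8]
opening: 0.0318
[0.4376 0.1744 0.136 ] [179.64   1.12  94.79] 0.031794970445696194
(np.float64(3.561764705882355), np.float64(0.010500000000000013))
pics/r2_top.png
-160:69 -157:73 -154:71 -151:69 -148:74 -145:72 -142:70 -139:80 -136:90 -133:94 -130:93 -127:93 -124:94 -121:94 -118:93 -115:94 -112:94 -109:93 -106:94 -103:94 -100:95 -97:94 -94:94 -91:95 -88:93 -85:90 -82:82 -79:72 -76:72 -73:76 -70:78 -67:87 -64:93 -61:94 -58:94 -55:93 -52:94 -49:94 -46:94 -43:95 -40:94 -37:95 -34:95 -31:94 -28:95 -25:96 -22:95 -19:95 -16:96 -13:93 -10:87 -7:76 -4:63 -1:57 2:61 5:72 8:84 11:91 14:96 17:97 20:97 23:98 26:99 29:102 32:103 35:101 38:97 41:95 44:95 47:94 50:95 53:95 56:95 59:95 62:96 65:91 68:83 71:82 74:82 77:71 80:63 83:54 86:40 89:46 92:70 95:79 98:68 101:60 104:60 107:62 110:60 113:56 116:54 119:59 122:64 125:65 128:60 131:53 134:48 137:46 140:45
```

```bash
python3 -m handwheel '[[0.1,0,0,0,0],[0.1,0,0,-0.002,0],[0.1,0,0,-0.003,0],[0.1,-0.0005,0,-0.003,0],[0.1,-0.0005,0,-0.003,0]]' 30
python3 -m handwheel '[[0.4,0,0,0,0],[0.7,0,0,0,0],[0.7,0,0,0,0],[0.7,0,0,0,0],[0.7,0,0,0,0]]' 30
python3 -m handwheel '[[0.7,0,0,0,0]]' 30
python3 - <<'E'
from look import *
look("r3",[],sc=(250,225,320,345),tc=(150,215,345,280),fs=5)
E
python3 track.py pics/r3_side.png|tail -1;python3 topf.py pics/r3_top.png
```

```text
time: 16.55
ee_pos: [0.437, 0.1745, 0.133]
tcp_rot: [179.6, 1.1, 94.8]
wrist_force: [0.3, -0.4, -0.5]
opening: 0.0767
time: 17.05
ee_pos: [0.4377, 0.1744, 0.1349]
tcp_rot: [179.5, 1.1, 94.8]
wrist_force: [-1.8, -5.1, 11.4]
opening: 0.0312
time: 17.15
ee_pos: [0.4377, 0.1744, 0.1349]
tcp_rot: [179.5, 1.1, 94.8]
wrist_force: [1.0, -0.2, -11.2]
opening: 0.0313
[0.4377 0.1744 0.1349] [179.48   1.08  94.78] 0.031281406945378426
(np.float64(3.3361764705880597), np.float64(0.01725000000000002))
pics/r3_top.png
-160:69 -157:72 -154:70 -151:69 -148:74 -145:72 -142:70 -139:80 -136:90 -133:94 -130:93 -127:93 -124:93 -121:94 -118:94 -115:94 -112:93 -109:94 -106:94 -103:94 -100:94 -97:94 -94:95 -91:95 -88:93 -85:90 -82:82 -79:72 -76:72 -73:76 -70:78 -67:87 -64:93 -61:95 -58:94 -55:94 -52:94 -49:94 -46:94 -43:94 -40:94 -37:94 -34:95 -31:94 -28:96 -25:95 -22:95 -19:96 -16:96 -13:93 -10:87 -7:76 -4:63 -1:58 2:61 5:72 8:84 11:90 14:95 17:97 20:97 23:97 26:99 29:102 32:103 35:101 38:96 41:95 44:94 47:95 50:95 53:95 56:96 59:95 62:95 65:92 68:83 71:83 74:80 77:59 80:40 83:51 86:71 89:72 92:61 95:55 98:56 101:57 104:59 107:57 110:56 113:60 116:65 119:68 122:67 125:65 128:60 131:52 134:48 137:47 140:46
```

```bash
python3 -m handwheel '[[0.1,0,0,0,0],[0.1,0,0,-0.001,0],[0.1,0,0,-0.002,0],[0.1,-0.0008,0,-0.002,0],[0.1,-0.0008,0,-0.002,0]]' 30
python3 -m handwheel '[[0.4,0,0,0,0],[0.7,0,0,0,0],[0.7,0,0,0,0],[0.7,0,0,0,0],[0.7,0,0,0,0]]' 30
python3 -m handwheel '[[0.7,0,0,0,0]]' 30
python3 - <<'E'
from look import *
look("r4",[],sc=(250,225,320,345),tc=(150,215,345,280),fs=5)
E
python3 track.py pics/r4_side.png|tail -1;python3 topf.py pics/r4_top.png
```

```text
time: 17.75
ee_pos: [0.4368, 0.1745, 0.1329]
tcp_rot: [179.5, 1.1, 94.8]
wrist_force: [0.1, 0.4, 0.7]
opening: 0.077
time: 18.25
ee_pos: [0.4374, 0.1744, 0.1347]
tcp_rot: [179.3, 1.1, 94.8]
wrist_force: [-1.7, -4.8, 12.0]
opening: 0.0317
time: 18.35
ee_pos: [0.4374, 0.1744, 0.1348]
tcp_rot: [179.3, 1.0, 94.8]
wrist_force: [1.1, 0.7, -10.5]
opening: 0.0312
[0.4374 0.1744 0.1348] [179.33   1.05  94.76] 0.031234430279973874
(np.float64(5.349411764705631), np.float64(0.024250000000000025))
pics/r4_top.png
-160:69 -157:72 -154:70 -151:69 -148:73 -145:72 -142:70 -139:80 -136:91 -133:93 -130:92 -127:93 -124:93 -121:93 -118:94 -115:93 -112:94 -109:93 -106:94 -103:95 -100:94 -97:94 -94:95 -91:95 -88:93 -85:90 -82:82 -79:71 -76:73 -73:76 -70:79 -67:87 -64:94 -61:95 -58:94 -55:94 -52:95 -49:94 -46:94 -43:94 -40:94 -37:94 -34:94 -31:95 -28:96 -25:95 -22:95 -19:95 -16:95 -13:93 -10:86 -7:75 -4:62 -1:58 2:68 5:81 8:89 11:93 14:94 17:95 20:96 23:96 26:99 29:102 32:100 35:96 38:95 41:95 44:95 47:95 50:95 53:95 56:95 59:96 62:93 65:86 68:78 71:69 74:55 77:62 80:75 83:70 86:60 89:56 92:55 95:56 98:54 101:53 104:56 107:63 110:67 113:67 116:67 119:67 122:67 125:65 128:60 131:53 134:46 137:46 140:46
```

```bash
python3 -m handwheel '[[0.1,0,0,0,0],[0.1,0,0,-0.001,0],[0.1,0,0,-0.002,0],[0.1,-0.0008,0,-0.002,0],[0.1,-0.0008,0,-0.002,0]]' 30
python3 -m handwheel '[[0.4,0,0,0,0],[0.7,0,0,0,0],[0.7,0,0,0,0],[0.7,0,0,0,0],[0.7,0,0,0,0]]' 30
python3 -m handwheel '[[0.7,0,0,0,0]]' 30
python3 - <<'E'
from look import *
look("r5",[],sc=(250,225,320,345),tc=(150,215,345,280),fs=5)
E
python3 track.py pics/r5_side.png|tail -1;python3 topf.py pics/r5_top.png
```

```text
time: 18.95
ee_pos: [0.4365, 0.1745, 0.1328]
tcp_rot: [179.3, 1.0, 94.8]
wrist_force: [0.1, -0.3, 0.4]
opening: 0.077
time: 19.45
ee_pos: [0.4372, 0.1744, 0.1347]
tcp_rot: [179.2, 1.0, 94.8]
wrist_force: [-1.6, -4.2, 11.9]
opening: 0.0313
time: 19.55
ee_pos: [0.4372, 0.1743, 0.1347]
tcp_rot: [179.2, 1.0, 94.7]
wrist_force: [2.2, 0.4, -11.2]
opening: 0.0313
[0.4372 0.1743 0.1347] [179.17   1.01  94.74] 0.03129903615076598
(np.float64(124.24198529411687), np.float64(0.03075000000000003))
pics/r5_top.png
-160:69 -157:72 -154:71 -151:68 -148:73 -145:72 -142:69 -139:80 -136:91 -133:93 -130:93 -127:93 -124:93 -121:93 -118:94 -115:94 -112:94 -109:94 -106:93 -103:94 -100:95 -97:94 -94:94 -91:94 -88:94 -85:89 -82:82 -79:73 -76:73 -73:76 -70:79 -67:86 -64:93 -61:95 -58:94 -55:95 -52:94 -49:94 -46:94 -43:94 -40:94 -37:95 -34:95 -31:95 -28:95 -25:95 -22:95 -19:95 -16:94 -13:93 -10:87 -7:77 -4:76 -1:85 2:90 5:95 8:95 11:94 14:94 17:95 20:95 23:95 26:95 29:94 32:95 35:95 38:95 41:95 44:95 47:95 50:95 53:96 56:93 59:84 62:77 65:63 68:51 71:62 74:71 77:67 80:62 83:61 86:57 89:56 92:53 95:51 98:55 101:62 104:67 107:69 110:68 113:67 116:67 119:66 122:67 125:65 128:60 131:52 134:47 137:46 140:46
```

```bash
python3 -m handwheel '[[0.1,0,0,0,0],[0.1,0,0,-0.001,0],[0.1,0,0,-0.002,0],[0.1,-0.0008,0,-0.002,0],[0.1,-0.0008,0,-0.002,0]]' 30
python3 -m handwheel '[[0.4,0,0,0,0],[0.7,0,0,0,0],[0.7,0,0,0,0],[0.7,0,0,0,0],[0.7,0,0,0,0]]' 30
python3 -m handwheel '[[0.7,0,0,0,0]]' 30
python3 - <<'E'
from look import *
look("r6",[],sc=(250,225,320,345),tc=(150,215,345,280),fs=5)
E
python3 track.py pics/r6_side.png;python3 topf.py pics/r6_top.png
```

```text
time: 20.15
ee_pos: [0.4363, 0.1745, 0.1327]
tcp_rot: [179.2, 1.0, 94.8]
wrist_force: [0.2, -1.0, -0.3]
opening: 0.0767
time: 20.65
ee_pos: [0.437, 0.1744, 0.1346]
tcp_rot: [179.0, 1.0, 94.7]
wrist_force: [-2.8, -4.5, 11.7]
opening: 0.0314
time: 20.75
ee_pos: [0.437, 0.1744, 0.1347]
tcp_rot: [179.0, 1.0, 94.7]
wrist_force: [1.5, -0.1, -10.8]
opening: 0.0316
[0.437  0.1744 0.1347] [179.01   0.97  94.73] 0.03164450875480648
[[200, 113, 124], [204, 114, 125], [208, 113, 125], [212, 114, 126], [216, 113, 125], [220, 112, 121], [224, 94, 98], [228, 81, 81], [232, 80, 81], [236, 101, 102], [240, 121, 123], [244, 124, 125], [248, 124, 125], [252, 125, 127], [256, 125, 126], [260, 124, 126], [264, 124, 112], [268, 125, 77], [272, 125, 65], [276, 129, 71], [280, 127, 116], [284, 127, 168], [288, 127, 174], [292, 127, 172], [296, 128, 172], [300, 129, 173], [304, 104, 172], [308, 70, 173], [312, 67, 172], [316, 85, 173], [320, 145, 173], [324, 173, 173], [328, 170, 172], [332, 142, 142], [336, 115, 116], [340, 115, 116], [344, 116, 117], [348, 115, 117], [352, 116, 117], [356, 119, 121]]
(np.float64(305.3460294117645), np.float64(0.03825000000000004))
pics/r6_top.png
-160:69 -157:72 -154:72 -151:72 -148:76 -145:71 -142:71 -139:82 -136:91 -133:93 -130:94 -127:93 -124:93 -121:93 -118:93 -115:94 -112:93 -109:93 -106:94 -103:93 -100:94 -97:95 -94:95 -91:95 -88:93 -85:89 -82:84 -79:80 -76:76 -73:80 -70:89 -67:93 -64:94 -61:94 -58:94 -55:94 -52:94 -49:94 -46:94 -43:93 -40:94 -37:94 -34:95 -31:95 -28:95 -25:95 -22:96 -19:95 -16:91 -13:86 -10:82 -7:85 -4:90 -1:94 2:94 5:95 8:94 11:95 14:94 17:95 20:95 23:95 26:95 29:95 32:95 35:95 38:95 41:95 44:96 47:95 50:92 53:84 56:77 59:63 62:50 65:60 68:68 71:64 74:60 77:61 80:61 83:59 86:54 89:52 92:56 95:62 98:62 101:64 104:67 107:68 110:67 113:67 116:67 119:67 122:68 125:65 128:61 131:52 134:48 137:47 140:46
```

View pics/r6_topc.png

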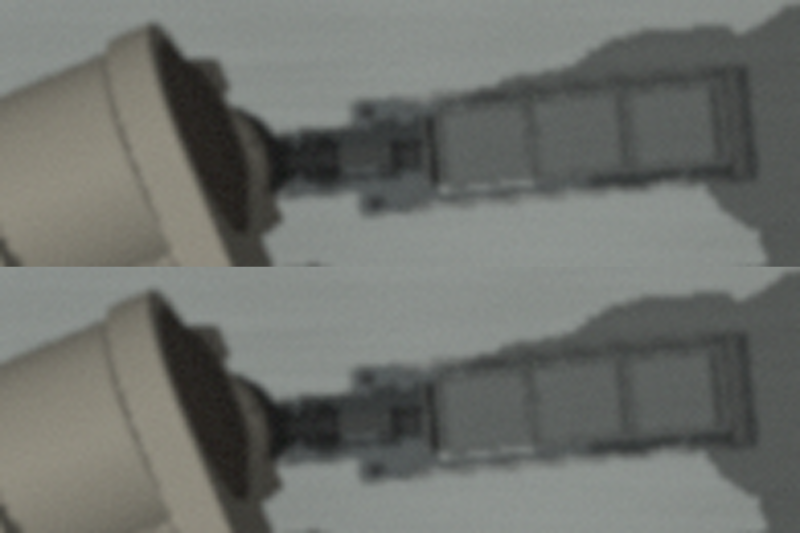

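```bash
cat > jawm.py <<'E'
from topf import *
from track import tail
from scipy.interpolate import interp1d
from scipy.ndimage import gaussian_filter1d as gf
def jaw(f):
    im=cv2.cvtColor(cv2.imread(f),cv2.COLOR_BGR2GRAY);ys=np.arange(.04,.125,.00025)
    o=[]
    for y in ys:
        q=np.float32(proj('top',tf(jig,[[x,y,.071] for x in np.linspace(-.02,.02,15)])))
        o.append(cv2.remap(im,q[:,0].reshape(1,-1),q[:,1].reshape(1,-1),cv2.INTER_CUBIC).mean())
    o=gf(np.array(o),4)
    i=np.argmin(o[:-60]); j=i+np.argmax(o[i:i+40])
    g=np.gradient(o);k=i+np.argmax(g[i:j])
    return ys[i]*1e3,ys[k]*1e3,ys[j]*1e3
def tl(f):
    ys,a,b=tail("pics/side0.png",f); b=gf(b,2);w=(ys>.245)&(ys<.33)
    y=ys[w];b=b[w];i=np.argmin(b);g=np.gradient(b)
    return y[i]*1e3, y[i+np.argmax(g[i:i+25])]*1e3
import sys
for n in sys.argv[1:]:
    j=jaw(f"pics/{n}_top.png");t=tl(f"pics/{n}_side.png");print(n,np.round(j,2),np.round(t,2))
E
python3 jawm.py q2 r1 r2 r3 r4 r5 r6
```

```text
q2 [ 97.   100.75 105.  ] [310.5 318.5]
r1 [ 93.5   97.5  101.75] [308.5 315. ]
r2 [86.5  90.25 94.25] [301.  307.5]
r3 [80.   83.5  87.25] [294. 301.]
r4 [100.25 105.   110.  ] [286.5 294. ]
r5 [ 94.    99.5  103.75] [280. 287.]
r6 [88.25 92.   98.  ] [272. 280.]
```

```bash
sed -i 's/def jaw(f):/def jaw(f,c):/; s/i=np.argmin(o\[:-60\])/w=np.abs(ys-c)<.006; i=np.where(w)[0][np.argmin(o[w])]/; s/g=np.gradient(o);k=i+np.argmax(g\[i:j\])/j=i+np.argmax(o[i:i+36]);g=np.gradient(o);k=i+np.argmax(g[i:j])/' jawm.py
python3 - <<'E'
s=open('jawm.py').read()
s=s[:s.index('import sys\nfor')]
s+='''
C=dict(q2=97,r1=94,r2=87,r3=80,r4=74.,r5=68,r6=61.5,r7=60.5,r8=60)
if __name__=="__main__":
  import sys
  for n in sys.argv[1:]:
    print(n,np.round(jaw(f"pics/{n}_top.png",C[n]/1e3),2),np.round(tl(f"pics/{n}_side.png"),2))
'''
open('jawm.py','w').write(s)
E
python3 jawm.py q2 r1 r2 r3 r4 r5 r6
```

```text
q2 [ 97.   100.75 105.  ] [310.5 318.5]
r1 [ 93.5   97.5  101.75] [308.5 315. ]
r2 [86.5  90.25 94.25] [301.  307.5]
r3 [80.   83.5  87.25] [294. 301.]
r4 [74.5  77.25 80.25] [286.5 294. ]
r5 [68.   70.75 74.  ] [280. 287.]
r6 [62.   64.75 67.75] [272. 280.]
```

```bash
python3 -m handwheel '[[0.1,0,0,0,0],[0.1,0,0,-0.001,0],[0.1,0,0,-0.002,0],[0.1,-0.0008,0,-0.002,0],[0.1,-0.0008,0,-0.002,0]]' 30
python3 -m handwheel '[[0.4,0,0,0,0],[0.7,0,0,0,0],[0.7,0,0,0,0],[0.7,0,0,0,0],[0.7,0,0,0,0]]' 30
python3 -m handwheel '[[0.7,0,0,0,0]]' 30
python3 - <<'E'
from look import *
look("r7",[],sc=(245,225,345,345),tc=(150,215,345,280),fs=5)
E
python3 jawm.py r7;python3 topf.py pics/r7_top.png
```

```text
time: 21.35
ee_pos: [0.4362, 0.1745, 0.1327]
tcp_rot: [179.0, 1.0, 94.7]
wrist_force: [-0.5, -0.9, -0.0]
opening: 0.077
time: 21.85
ee_pos: [0.4368, 0.1744, 0.1347]
tcp_rot: [178.8, 0.9, 94.7]
wrist_force: [-3.5, -4.4, 12.7]
opening: 0.0313
time: 21.95
ee_pos: [0.4368, 0.1743, 0.1347]
tcp_rot: [178.8, 0.9, 94.7]
wrist_force: [2.0, -0.0, -11.3]
opening: 0.0311
[0.4368 0.1743 0.1347] [178.84   0.94  94.72] 0.031138716359347736
r7 [61.75 64.5  67.75] [266.5 273.5]
pics/r7_top.png
-160:68 -157:72 -154:71 -151:73 -148:75 -145:71 -142:71 -139:83 -136:91 -133:94 -130:93 -127:93 -124:93 -121:93 -118:93 -115:94 -112:94 -109:94 -106:93 -103:94 -100:94 -97:94 -94:95 -91:94 -88:93 -85:88 -82:84 -79:81 -76:77 -73:81 -70:90 -67:93 -64:93 -61:94 -58:94 -55:94 -52:94 -49:95 -46:95 -43:94 -40:94 -37:94 -34:95 -31:95 -28:95 -25:95 -22:95 -19:94 -16:90 -13:85 -10:82 -7:85 -4:91 -1:94 2:94 5:94 8:94 11:94 14:94 17:94 20:95 23:95 26:94 29:95 32:95 35:95 38:95 41:96 44:95 47:95 50:91 53:83 56:76 59:62 62:50 65:60 68:67 71:63 74:60 77:59 80:58 83:57 86:58 89:62 92:62 95:61 98:62 101:64 104:67 107:68 110:67 113:66 116:67 119:67 122:67 125:65 128:60 131:54 134:48 137:45 140:46
```

View pics/r7_topc.png

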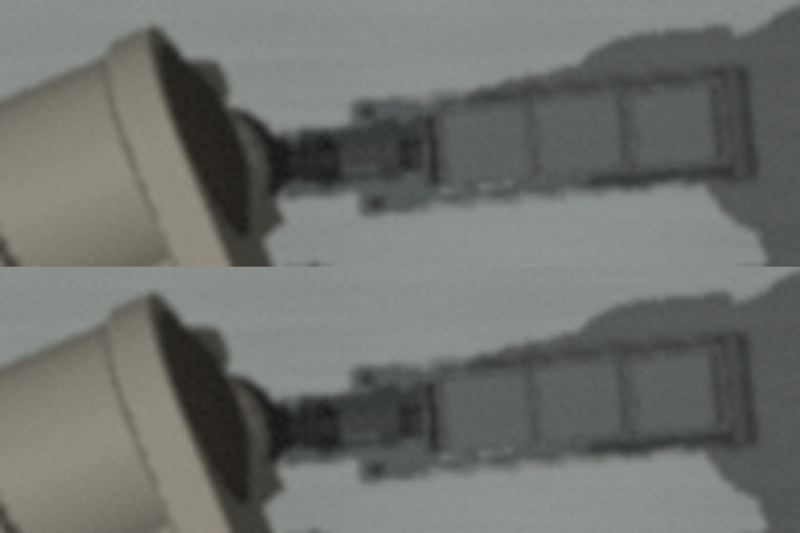

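View pics/r7_sidec.png

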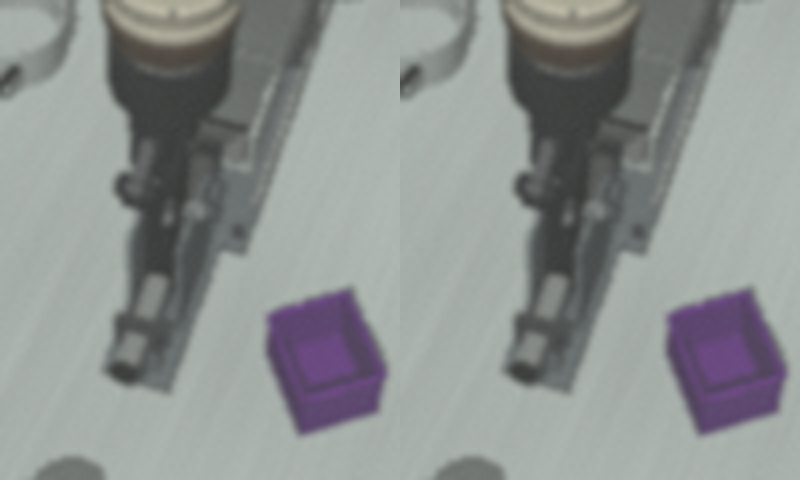

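```bash
python3 -m handwheel '[[0.7,0,0,0,0],[0.7,0,0,0,0],[0.7,0,0,0,0]]' 30
python3 - <<'E'
from look import *
look("r8",[],sc=(245,225,345,345),tc=(150,215,345,280),fs=5)
a=cv2.imread("pics/top0.png");b=cv2.imread("pics/r8_top.png")
cv2.imwrite("pics/fin.png",np.hstack([a,b])[:, :][::1,::1] if 0 else cv2.resize(np.hstack([a,b]),(800,300)))
E
python3 jawm.py r8
```

```text
time: 22.35
ee_pos: [0.4368, 0.1744, 0.1347]
tcp_rot: [178.8, 0.9, 94.7]
wrist_force: [-0.2, -2.3, 2.4]
opening: 0.0309
[0.4368 0.1744 0.1347] [178.84   0.94  94.72] 0.030902135337136823
r8 [61.75 64.5  67.5 ] [266.5 273.5]
```

View pics/fin.png

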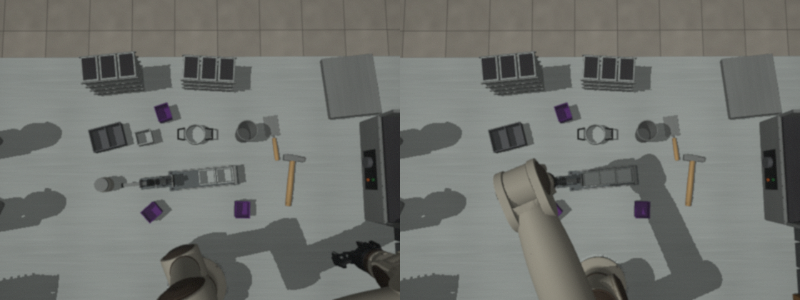

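The bystanders are where they started, the row is closed and the trigger is held fully squeezed. I'm handing in.

```bash
python3 -c "
from workcell import job_done
print(job_done())"
```

```text
the job is handed in; nothing more can be done
None
```

I set the loose aluminium tin upright in the free place, let go of it, and pumped the trigger seven times. The job was handed in at about 22 s with the trigger still held fully squeezed (opening 31 mm, grip 30 N).

**Row:** the gaps between the three tins are closed against the stop. On the last pump the jaw moved only about 0.25 mm.

**Spring:** the rod advanced about 45 mm in all and the jaw about 36 mm, so the spring is compressed by about 9 mm, give or take 1. That is inside the 5 to 12 mm range.

**Forces:** the highest wrist reading I saw was about 16 N.

**Other things:** in the top view the other items and the purple tins look unmoved, except two the arm hides there, the polish jar and the purple tin beside the clamp. The side view shows that purple tin still in place.

**Disagreements:** the two cameras differed by up to about 5 mm on the tin and the handle. I checked the handle by finger contact instead, and it put the squeeze point within a millimetre or so of where the gripper was. The tool stayed tilted by about 1° throughout, with no visible effect.

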